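# Reverse the extractor's filter cartridge

## Robot

A 6-joint arm with a two-finger parallel gripper is mounted at the origin on the work surface. World frame = base frame: x ahead of the robot, y to its left, z up, the work surface at z = 0. Lengths are in mm, angles in rad, forces in N, time in s.
With the tool pointing down it reaches from about 400 to 825 mm from the base axis. Payload 7 kg.
Tool frame: the origin (TCP) lies at the very end of the fingers, on their centre line; the grasp point (between the pads) lies 19 mm behind it; z points along the fingers, y is the line along which they close (so a half turn about z gives the same grasp; the last joint's range is limited). The gripper opens to 85 mm and grips with 20 to 120 N. Pads are 22 mm wide; open, the fingers measure 114 mm over their backs; the gripper's body (76 mm by 85 mm) begins 54 mm behind the grasp point. The pads swing forward as they close: fully open they stand 13 mm farther back than shut.
Start: joints at [-0.918, 0.359, 0.012, 0, -1.224, -0.288], TCP at [240.787, -630.569, 231.302] pointing down, gripper open.
Joint ranges: [-3.07, 3.07], [-1.43, 2.12], [-1.02, 1.25], [-3.03, 1.67], [-3.05, -0], [-3.03, 3.03]. Speed limits (rad/s): [2.39, 2.39, 3.01, 3.14, 3.14, 3.14].

## Interface

Orientations are given as a unit quaternion [x, y, z, w].
In Python, from station import r gives the robot as it stands.
- The arm moves only by the tool servo_tool, never from a script. Its arguments are lists of equal length, an entry for each row: "dp": the shift along the tool's x, y, z in cm, a list of three; "roll": the turn about the tool's z in rad. A call has 1 to 5 rows; each row shifts and turns the commanded pose from where the row before left it, along the tool's axes as they then stand; what a row does not reach is not made up. A row lasts 1/8 s, in which the tool goes at most 62.5 mm and 10.7 degrees, less where a joint would pass 70% of its speed; a pose out of reach is approached as far as the arm can. A call is refused whole if a number of a shift passes 6.25 or a number of a turn 0.188, either way. A call with a gripper value outside its range is refused whole. "claw" is the opening, from 0 (shut) to 1 (fully open), set as the call begins (left out, the last holds). The fingers move at their own pace and stop on an object; "force" is the grip in N (left out, the last holds). Time passes only in rows, so rows that do not move let the fingers close. It gives the time, the measured TCP pose, the force, the opening and the grip force at its end, in the units of the state.
- r.observe(): the state, without advancing time (a new reading comes with each control period).
- r.snapshot(name): name is "scene" or "top" or "wrist"; returns a dict with "frame" (400x640x3 uint8, red, green, blue), "range_z" (400x640 float32, mm along the optical axis (not along the pixel's ray), 0 where there is no reading), "K" (3x3 intrinsics, pixels), "T" (4x4, takes a point from camera to world coordinates); the wrist camera has in their place "T_tool_cam" (4x4, takes a point from camera to tool coordinates, whose origin is the TCP and whose axes are the flange's). Camera axes: x right, y down, z forward; pixel columns grow to the right and rows downward; lengths in mm; the calibration is good to about 2 mm. A picture is of the moment at which its call begins: read the wrist's pose just before it.
- r.job_done(): hands the job in; it is judged then, once.
Trained networks look in the newest picture that a camera, given by its name, has taken for a name from the list of things; names that differ only in an ending like _2 or _b are one class to them, and where a whole thing is asked for, a point or a joint stands for the part that bears it (a point fixed in the world has none). Each returns a list of dicts, best first, with "conf" (0 to 1); they miss things now and then, are a little off and sometimes report something else, mostly with a low value. They report only what shows in the picture. A call takes as long as a camera call. They do not tell look-alikes from the thing itself.
- r.search_frame(camera, thing): "location" ([x, y, z] in mm, in the coordinates of the camera as it stood for that picture, good to about 4 mm: the middle of the surface that is visible of it).
The state is a dict: "t": time; "qpos": joint angles; "qvel": joint speeds; "joint_torque": joint torques, N m; "eef_pos": TCP position; "ee_rot": TCP orientation; "ft_force": force on the tool from outside, world axes, zero at the start; "moment": the same for the moment, N m; "gripper_width": finger opening in mm; "finger_force": force on a finger pad.
Only numpy, scipy, OpenCV 4.12 (cv2) and the standard library are available. Lean on these libraries where they do the work, as an engineer would, in place of code of your own. Each camera call takes 0.05 s, during which the arm holds its last target. There are 200 camera calls.

## Task

One of the two filter cartridges in the dust extractor's filter unit has been put in the wrong way round, with its stepped nose sticking out. Pull it right out, turn it end for end and push it back into its own slot, nose first and fully home; do not disturb the other cartridge, which is already right.

Things in the scene. Friction and masses are not known exactly. Their poses are not given: they have to be found in the camera images.
- cartridge_center (a point): Centre of the cartridge that is the wrong way round: rigid white box 150 mm long (x), 34 wide (y), 44 high (z), 0.2-0.3 kg, grey pleats on its sides. +x points to the nose end, stepped down over the last 18 mm to a nose 20 wide, 28 high; the other end is plain. It starts in either slot, nose outward: x up the slope, y level. Grip its 34 mm width at the centre, hand square to the slope.
- cartridge_nose (a point): Centre of the flat nose end face of that cartridge, 75 mm along +x from its centre.
- other_center (a point): Centre of the other cartridge, the same in size and looks, lying in the other slot the right way round: nose inside, plain end out. To be left alone. Like all cartridges in a slot it stays where it is put.
- filter_unit: Fixed unit: base plate 200 x 220 mm, 30 thick; on it a grey block with two sloping slots side by side, 105 mm apart, top edge 135 mm above the table; behind it (-x 100 to 210 mm, pipe stub on its -y side) a green fan box 200 wide, 98 high. Origin on the table under the middle of the base; x level, the way cartridges come out; y level across the slots; z up.
- slot0_stop (a point): Centre of the back wall of the slot at the unit's -y side, on the axis of a cartridge lying in it. x: out along the slope, 30 degrees above level; y: level across; z: square to the floor, which is 22 mm below. Hole 50 mm deep, 40 wide, 47 high, thin flared lip to 60 mm. A steel sill 22 mm wide carries the floor on to 110 mm. Fully home: end face on the wall, cartridge centre at x = 75 mm.
- slot1_stop (a point): The same point of the like slot at the unit's +y side.
There are look-alikes about, which are no part of the job. What is shaped like the part that bears cartridge_center but pink or purple is not meant.

How it is judged:
By the outcome, as a careful person would: the job done as asked, in the order asked, and still so for the second after the job is handed in, with the robot touching nothing.
It also fails if it takes over 48 s, if anything falls off the work surface, if the arm or the gripper's body presses on something with over 40 N, if the wrist force passes 120 N, or if a joint passes its speed limit or range.

## Working session

There is one attempt and no reset: what is moved stays moved. The work goes in short steps, Python scripts to look and compute and a tool call to move; the robot and the scene stay as the last step left them, time stands still between calls to the robot, and variables do not carry over. Pictures are saved under pics/ and viewed, at most 10 in all, crops included, and the job is handed in when it is done.

Besides the shell and the picture viewer there is one more tool, called after ">>>" as a command line: name --pt "numbers of a row" for each row, then --argument value for the rest. servo_tool: Moves the arm, as the interface text tells. Its arguments: {"type":"object","properties":{"dp":{"type":"array"},"roll":{"type":"array"},"claw":{"type":"number"},"force":{"type":"number"}},"required":["dp","roll"]}

```bash
ls; mkdir -p pics
cat > h.py <<'E'
import numpy as np, cv2
from station import r
from scipy.spatial.transform import Rotation as R
def snap(n,f=None):
    s=r.snapshot(n)
    if f: cv2.imwrite('pics/'+f,s['frame'][:,:,::-1])
    return s
def cloud(s,T):
    z=s['range_z'];v,u=np.indices(z.shape);K=s['K']
    p=np.stack([(u-K[0,2])/K[0,0]*z,(v-K[1,2])/K[1,1]*z,z],-1)
    return p@T[:3,:3].T+T[:3,3]
def toolT(o):
    T=np.eye(4);T[:3,:3]=R.from_quat(o['ee_rot']).as_matrix();T[:3,3]=o['eef_pos'];return T
E
python3 - <<'E'
from h import *
o=r.observe();print(o)
for n in ['scene','top']:
    s=snap(n,n+'0.png');np.savez(n+'0.npz',**s)
    for th in ['cartridge_center','cartridge_nose','other_center','filter_unit','slot0_stop','slot1_stop']:
        for d in r.search_frame(n,th)[:4]:
            p=np.array(d['location']);q=s['K']@p;print(n,th,round(d['conf'],2),(s['T'][:3,:3]@p+s['T'][:3,3]).round(),(q/q[2])[:2].round())
a=cv2.imread('pics/scene0.png');b=cv2.imread('pics/top0.png')
E
```

```text
pics
{'t': 0.0, 'qpos': array([-9.17900009e-01,  3.59397054e-01,  1.10287497e-02, -3.31849801e-04,
       -1.22409993e+00, -2.88085747e-01]), 'qvel': array([ 0.002748  , -0.00114294,  0.00032693,  0.00068913,  0.00097928,
        0.00020135]), 'joint_torque': array([-1.31693057e-03, -5.83322239e+01,  2.93417054e+01,  6.93664491e+00,
       -5.84010413e-03, -3.06428103e-05]), 'eef_pos': array([ 240.60086845, -630.13328701,  230.34730235]), 'ee_rot': array([-1.81339839e-01,  9.83420124e-01,  8.15845331e-04, -2.39903569e-04]), 'ft_force': array([-0.0986952 ,  0.25896481, -0.01572981]), 'moment': array([0.01008622, 0.02628277, 0.02204364]), 'finger_force': 0.0, 'gripper_width': 85.68052481819984}
scene cartridge_center 0.61 [397. 310.  34.] [433. 270.]
scene cartridge_center 0.58 [602. -41. 141.] [272. 194.]
scene cartridge_center 0.58 [ 611. -264.   36.] [232. 188.]
scene cartridge_nose 0.73 [602. -39. 136.] [272. 196.]
scene cartridge_nose 0.65 [398. 312.  38.] [434. 269.]
scene cartridge_nose 0.56 [ 613. -263.   39.] [232. 188.]
scene cartridge_nose 0.38 [638.  59. 141.] [282. 222.]
scene other_center 0.87 [636.  61. 141.] [283. 221.]
scene filter_unit 0.62 [555.  84.  76.] [318. 233.]
scene filter_unit 0.4 [600. -40. 144.] [272. 193.]
top cartridge_center 0.93 [ 605. -271.   36.] [432. 166.]
top cartridge_center 0.74 [387. 299.  36.] [211. 254.]
top cartridge_center 0.67 [595. -50. 153.] [350. 162.]
top cartridge_nose 0.7 [ 602. -272.   30.] [432. 168.]
top cartridge_nose 0.66 [594. -50. 148.] [351. 163.]
top cartridge_nose 0.66 [386. 302.  35.] [210. 254.]
top other_center 0.73 [625.  47. 143.] [308. 151.]
top filter_unit 0.65 [511.  16.  87.] [322. 202.]
```

View pics/scene0.png

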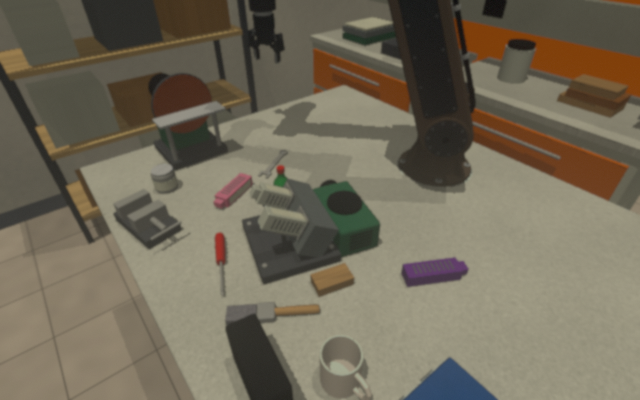

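View pics/top0.png

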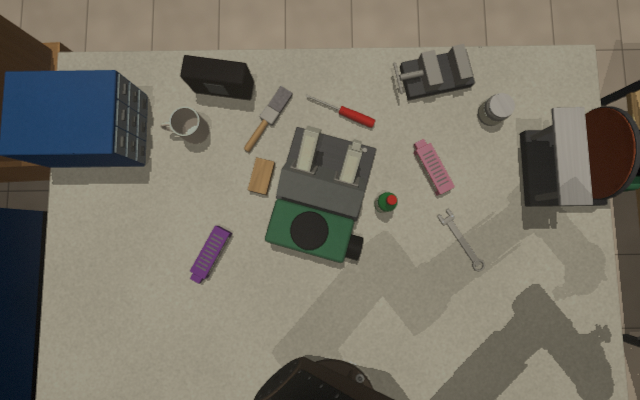

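Run:
```python
from h import *
s=dict(np.load('top0.npz'));P=cloud(s,s['T']);f=s['frame']
c=cv2.resize(f[110:270,255:375],None,fx=5,fy=3.6*5/3.6,interpolation=cv2.INTER_CUBIC)[:600*1]
c=cv2.resize(f[115:235,260:400],None,fx=5,fy=5,interpolation=cv2.INTER_CUBIC)
cv2.imwrite('pics/crop.png',c[:,:,::-1])
roi=np.zeros(f.shape[:2],bool);roi[110:275,262:380]=1
z=P[:,:,2]
print('table',np.median(z[300:330,100:200]))
for lo,hi in [(22,38),(90,106),(120,145)]:
    m=(roi&(z>lo)&(z<hi)).astype(np.uint8)
    n,l,st,ce=cv2.connectedComponentsWithStats(m)
    for i in range(1,n):
        if st[i,4]>150:
            q=P[l==i];rc=cv2.minAreaRect(q[:,:2].astype(np.float32));print(lo,hi,st[i],rc,np.median(q[:,2]))
hsv=cv2.cvtColor(f,cv2.COLOR_RGB2HSV);g=(roi&(hsv[...,0]>50)&(hsv[...,0]<90)&(hsv[...,1]>90)&(z>85)&(z<110)).astype(np.uint8)
n,l,st,ce=cv2.connectedComponentsWithStats(g);i=1+st[1:,4].argmax();q=P[l==i];print(cv2.minAreaRect(q[:,:2].astype(np.float32)),np.median(q[:,2]))
# base: everything z>15 in unit
m=(roi&(z>15)).astype(np.uint8);n,l,st,ce=cv2.connectedComponentsWithStats(m);i=1+st[1:,4].argmax();q=P[l==i];print('all',cv2.minAreaRect(q[:,:2].astype(np.float32)))
```

```text
table 0.11942396855624793
22 38 [342 110  34  16 193] ((744.0300903320312, -83.58610534667969), (91.62257385253906, 22.210134506225586), 63.30378723144531) 24.332785103864353
22 38 [287 127  18  34 308] ((669.266845703125, 81.45513153076172), (27.373905181884766, 94.00563049316406), 73.84974670410156) 29.657613870322393
22 38 [314 133  39  39 958] ((646.3523559570312, -13.017227172851562), (86.6368179321289, 87.05525207519531), 73.55818939208984) 29.789193602889895
22 38 [356 145  21  47 451] ((604.7567138671875, -96.0076904296875), (40.62416076660156, 119.49462890625), 76.7407455444336) 29.670784033190557
22 38 [262 159  13  36 306] ((585.1350708007812, 163.7484130859375), (32.099937438964844, 90.67666625976562), 78.72432708740234) 27.583326867377707
22 38 [276 195  86  26 265] ((501.2768859863281, 26.715309143066406), (221.68902587890625, 43.1546745300293), 83.16560363769531) 29.673708839487176
90 106 [276 191  82  26 313] ((507.99737548828125, 28.31250762939453), (199.3665313720703, 13.632871627807617), 73.5804443359375) 103.35710394303214
90 106 [ 290  211   39   39 1151] ((443.6278991699219, 47.34880065917969), (90.35739135742188, 89.4224853515625), 25.730676651000977) 97.71967512410208
120 145 [ 279  141   86   64 1831] ((584.9675903320312, 5.9436492919921875), (200.17132568359375, 115.14361572265625), 73.99124908447266) 130.16076014778446
((429.099609375, -4.545970916748047), (83.06456756591797, 102.20826721191406), 74.65786743164062) 86.37173193513729
all ((535.9671020507812, 7.44012451171875), (242.7305908203125, 311.1640319824219), 74.27302551269531)
```

View pics/crop.png

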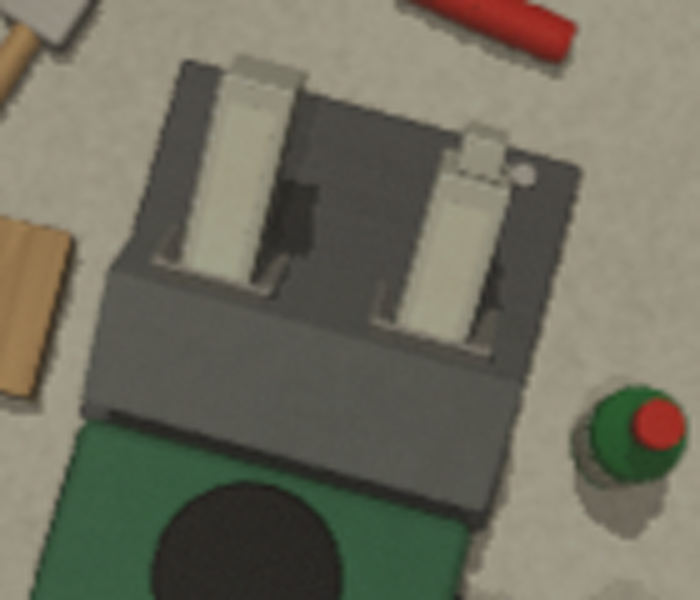

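The candidates in the top view are white at (350,163), white at (308,151), pink at (433,167) and purple at (211,254). The one at (350,163) is the cartridge I want: it is white, sits in the slot on the pipe-stub (-y) side, and the crop shows its stepped nose sticking out. The other white cartridge has its plain end out, and pink and purple are excluded.

The hand has to lean 30° but I can only command roll. I'll move toward the unit and see how the arm behaves at its reach limit.

>>> servo_tool --pt "-5 1.6 -1.5" --pt "-5 1.6 -1.5" --pt "-5 1.6 -1.5" --pt "-5 1.6 -1.5" --pt "-5 1.6 -1.5" --roll '[0, 0, 0, 0, 0]'

```text
t: 1.32
eef_pos: [446.9, -465.4, 307.0]
ee_rot: [-0.181, 0.983, -0.0, 0.0]
ft_force: [1.1, -0.4, 0.7]
gripper_width: 85.7
finger_force: 0.0
```

Run:
```python
from h import *
o=r.observe();print(o['t'],o['qpos'].round(3),o['eef_pos'].round(1),R.from_quat(o['ee_rot']).as_matrix().round(3).tolist())
print([a for a in dir(r) if a[0]!='_'])
```

```text
1.325 [-0.504  0.274  0.062  0.    -1.358 -0.702] [ 446.9 -465.4  307. ] [[-0.934, -0.357, 0.0], [-0.357, 0.934, -0.0], [-0.0, -0.0, -1.0]]
['PlanningError', 'job_done', 'observe', 'search_frame', 'snapshot']
```

>>> servo_tool --pt "-5.2 -0.6 -0.6" --pt "-5.2 -0.6 -0.6" --pt "-5.2 -0.6 -0.6" --pt "-5.2 -0.6 -0.6" --pt "-5.2 -0.6 -0.6" --roll '[0, 0, 0, 0, 0]'

```text
t: 1.95
eef_pos: [700.9, -401.3, 336.6]
ee_rot: [-0.181, 0.983, -0.0, 0.0]
ft_force: [0.7, -1.0, 0.4]
gripper_width: 85.5
finger_force: 0.0
```

>>> servo_tool --pt "-3.2 -2.4 0" --pt "-3.2 -2.4 0" --pt "-3.2 -2.4 0" --roll '[0, 0, 0]'

```text
t: 2.33
eef_pos: [815.7, -434.9, 337.0]
ee_rot: [-0.182, 0.983, -0.0, 0.0]
ft_force: [2.8, -0.5, 1.9]
gripper_width: 85.2
finger_force: 0.0
```

Run:
```python
from h import *
o=r.observe();print(o['t'],o['qpos'].round(3),o['eef_pos'].round(1),R.from_quat(o['ee_rot']).as_matrix().round(3).tolist())
```

```text
2.325 [-0.281  0.86   1.119  0.    -1.829 -0.925] [ 815.7 -434.9  337. ] [[-0.934, -0.357, 0.001], [-0.357, 0.934, -0.0], [-0.001, -0.001, -1.0]]
```

>>> servo_tool --pt "-3.2 -2.4 0" --pt "-3.2 -2.4 0" --pt "-3.2 -2.4 0" --roll '[0, 0, 0]'

```text
t: 2.7
eef_pos: [876.2, -440.3, 303.4]
ee_rot: [-0.181, 0.983, -0.022, 0.022]
ft_force: [-0.4, -0.4, -0.4]
gripper_width: 85.4
finger_force: 0.0
```

Run:
```python
from h import *
o=r.observe();print(o['t'],o['qpos'].round(3),o['eef_pos'].round(1),R.from_quat(o['ee_rot']).as_matrix().round(3).tolist())
```

```text
2.7 [-0.261  0.965  1.25   0.021 -1.797 -0.94 ] [ 876.2 -440.3  303.4] [[-0.933, -0.355, 0.052], [-0.357, 0.933, -0.035], [-0.036, -0.051, -0.998]]
```

>>> servo_tool --pt "-3.7 -1.4 -4" --pt "-3.7 -1.4 -4" --roll '[0, 0]'

```text
t: 2.95
eef_pos: [891.8, -408.7, 358.7]
ee_rot: [-0.181, 0.981, -0.046, 0.05]
ft_force: [-1.2, -0.1, 1.2]
gripper_width: 85.7
finger_force: 0.0
```

Run:
```python
from h import *
o=r.observe();print(o['t'],o['qpos'].round(3),o['eef_pos'].round(1),R.from_quat(o['ee_rot']).as_matrix().round(3).tolist())
```

```text
2.95 [-0.215  0.914  1.252  0.048 -1.78  -0.978] [ 891.8 -408.7  358.7] [[-0.93, -0.35, 0.115], [-0.36, 0.93, -0.073], [-0.082, -0.109, -0.991]]
```

>>> servo_tool --pt "-3.4 4.6 -0.7" --pt "-3.4 4.6 -0.7" --pt "-3.4 4.6 -0.7" --pt "-3.4 4.6 -0.7" --pt "-3.4 4.6 -0.7" --roll '[0, 0, 0, 0, 0]'

```text
t: 3.58
eef_pos: [959.4, -128.2, 379.9]
ee_rot: [-0.181, 0.981, -0.047, 0.053]
ft_force: [1.4, -0.6, -0.9]
gripper_width: 85.5
finger_force: 0.0
```

```bash
cat > st.py <<'E'
from h import *
o=r.observe();print(o['t'],o['qpos'].round(3),o['eef_pos'].round(1),R.from_quat(o['ee_rot']).as_matrix().round(3).tolist())
E
python3 st.py
```

```text
3.575 [ 0.099  0.898  1.251  0.087 -1.809 -1.279] [ 959.4 -128.2  379.9] [[-0.929, -0.351, 0.121], [-0.361, 0.93, -0.072], [-0.087, -0.111, -0.99]]
```

>>> servo_tool --pt "-4.7 -2.8 -2.8" --pt "-4.7 -2.8 -2.8" --pt "-4.7 -2.8 -2.8" --pt "-4.7 -2.8 -2.8" --roll '[0, 0, 0, 0]'

```text
t: 4.08
eef_pos: [999.7, -140.8, 434.3]
ee_rot: [-0.18, 0.971, -0.084, 0.133]
ft_force: [1.5, -0.6, 0.1]
gripper_width: 85.7
finger_force: 0.0
```

```bash
python3 st.py
```

```text
4.075 [ 0.104  0.865  1.251  0.145 -1.674 -1.272] [ 999.7 -140.8  434.3] [[-0.9, -0.327, 0.289], [-0.372, 0.921, -0.115], [-0.228, -0.211, -0.951]]
```

>>> servo_tool --pt "-5.5 -1.6 -2" --pt "-5.5 -1.6 -2" --pt "-5.5 -1.6 -2" --roll '[0, 0, 0]'

```text
t: 4.45
eef_pos: [1037.1, -102.4, 469.3]
ee_rot: [-0.181, 0.959, -0.108, 0.19]
ft_force: [1.0, -0.1, 0.1]
gripper_width: 85.4
finger_force: 0.0
```

```bash
python3 st.py
```

```text
4.45 [ 0.156  0.856  1.25   0.201 -1.57  -1.314] [1037.1 -102.4  469.3] [[-0.862, -0.305, 0.404], [-0.388, 0.911, -0.139], [-0.326, -0.277, -0.904]]
```

>>> servo_tool --pt "-5.7 0.6 -0.9" --pt "-5.7 0.6 -0.9" --pt "-5.2 -0.6 -1.2" --roll '[0, 0, 0]'

```text
t: 4.82
eef_pos: [1074.8, -23.9, 490.1]
ee_rot: [-0.182, 0.945, -0.125, 0.24]
ft_force: [-1.1, 0.9, -0.3]
gripper_width: 85.4
finger_force: 0.0
```

```bash
python3 st.py
```

```text
4.825 [ 0.245  0.867  1.25   0.271 -1.474 -1.397] [1074.8  -23.9  490.1] [[-0.819, -0.283, 0.499], [-0.404, 0.903, -0.15], [-0.408, -0.324, -0.854]]
```

>>> servo_tool --pt "0 0 0" --pt "0 0 0" --pt "0 0 0" --pt "0 0 0" --roll '[0.168, 0.168, 0.168, 0.168]'

```text
t: 5.32
eef_pos: [1074.0, -27.4, 492.4]
ee_rot: [0.144, 0.952, -0.039, 0.269]
ft_force: [0.4, 0.5, -1.0]
gripper_width: 85.5
finger_force: 0.0
```

```bash
python3 st.py
cat >> h.py <<'E'
a=np.deg2rad(-16.0);XU=np.array([np.cos(a),np.sin(a),0]);YU=np.array([-np.sin(a),np.cos(a),0]);Z=np.array([0,0,1.])
c,s_=np.cos(np.pi/6),.5
SX=c*XU+s_*Z;SZ=-s_*XU+c*Z;S=np.stack([SX,YU,SZ],1)  # columns slot axes
E
python3 - <<'E'
from h import *
s=dict(np.load('top0.npz'));P=cloud(s,s['T']).reshape(-1,3)
Q=P@S  # slot-aligned coords
f=s['frame'].reshape(-1,3).astype(int)
wh=(f.min(1)>115)&(P[:,2]>60)&(P[:,2]<200)&(abs(P[:,0]-610)<90)&(abs(P[:,1])<110)
for lo,hi in [(90,140),(195,245)]:
    q=Q[wh&(Q[:,1]>lo)&(Q[:,1]<hi)]
    zt=np.percentile(q[:,2],[5,25,50,75,95]);print(len(q),'z',zt.round(1),'x',np.percentile(q[:,0],[1,50,99]).round(1))
    top=q[abs(q[:,2]-np.median(q[:,2]))<4]
    A=np.c_[top[:,0],top[:,1],np.ones(len(top))];print('plane',np.linalg.lstsq(A,top[:,2],rcond=None)[0].round(3))
    for x0 in np.arange(np.percentile(top[:,0],2),top[:,0].max(),15):
        t=top[(top[:,0]>=x0)&(top[:,0]<x0+15)]
        if len(t)>5: print(x0.round(),len(t),t[:,1].min().round(1),t[:,1].max().round(1),((t[:,1].min()+t[:,1].max())/2).round(1),t[:,2].mean().round(1))
E
```

```text
5.325 [ 0.242  0.865  1.251  0.271 -1.475 -2.073] [1074.   -27.4  492.4] [[-0.814, 0.295, 0.5], [0.254, 0.955, -0.151], [-0.522, 0.004, -0.853]]
469 z [-171.3 -164.4 -163.2 -162.2 -160.7] x [536.7 579.6 627.8]
plane [-2.00000e-03  1.00000e-03 -1.61984e+02]
537.0 80 100.7 130.2 115.4 -163.1
552.0 79 100.5 130.1 115.3 -163.0
567.0 79 100.2 129.9 115.1 -162.9
582.0 86 99.7 129.8 114.8 -162.9
597.0 78 99.2 129.4 114.3 -163.1
516 z [-165.7 -164.3 -163.2 -162.3 -160.9] x [537.2 585.1 628.6]
plane [-2.00000e-03 -1.00000e-03 -1.62088e+02]
538.0 73 205.3 234.8 220.0 -163.3
553.0 83 205.0 235.2 220.1 -163.1
568.0 81 205.6 234.4 220.0 -163.1
583.0 80 205.1 234.4 219.7 -163.3
598.0 86 205.1 235.0 220.1 -163.2
613.0 90 204.9 235.2 220.0 -163.4
628.0 11 205.8 233.4 219.6 -163.7
```

```bash
cat >> h.py <<'E'
def go(x,y,z,back=19):
    "delta (tool axes, cm) to put the grasp point at slot-aligned coords x,y,z"
    o=r.observe();T=toolT(o)
    d=T[:3,:3].T@(S@np.array([x,y,z])+back*T[:3,2]-T[:3,3])/10
    g=S.T@(T[:3,3]-back*T[:3,2])
    M=S.T@T[:3,:3]
    print('t',o['t'],'delta cm',d.round(2),np.linalg.norm(d).round(1),'| grasp pt slot',g.round(1),'| axes x',M[:,0].round(3),'y',M[:,1].round(3),'| q',o['qpos'].round(2),'w',round(o['gripper_width'],1),'F',o['ft_force'].round(1))
E
python3 -c "
from h import *
go(560,115,-65)"
```

```text
t 5.325 delta cm [ 58.28 -16.62  -2.36] 60.6 | grasp pt slot [1146.3  269.8  -74.5] | axes x [-0.999  0.019 -0.026] y [ 0.019  1.    -0.007] | q [ 0.24  0.87  1.25  0.27 -1.47 -2.07] w 85.5 F [ 0.4  0.5 -1. ]
```

>>> servo_tool --pt "5.3 -1.5 -0.2" --pt "5.3 -1.5 -0.2" --pt "5.3 -1.5 -0.2" --pt "5.3 -1.5 -0.2" --pt "5.3 -1.5 -0.2" --roll '[-0.02, 0, 0, 0, 0]'

```text
t: 5.95
eef_pos: [872.2, -32.3, 387.4]
ee_rot: [0.137, 0.952, -0.042, 0.269]
ft_force: [0.9, 0.6, -0.2]
gripper_width: 85.4
finger_force: 0.0
```

>>> servo_tool --pt "5.3 -1.5 -0.2" --pt "5.3 -1.5 -0.2" --pt "5.3 -1.5 -0.2" --pt "5.3 -1.5 -0.2" --pt "0 0 0" --roll '[0, 0, 0, 0, 0]'

```text
t: 6.58
eef_pos: [673.8, -39.5, 279.9]
ee_rot: [0.137, 0.953, -0.043, 0.266]
ft_force: [1.3, -0.3, 1.1]
gripper_width: 85.5
finger_force: 0.0
```

```bash
python3 -c "
from h import *
go(560,115,-65)"
```

```text
t 6.575 delta cm [14.97 -3.34 -0.57] 15.4 | grasp pt slot [709.9 148.  -67.9] | axes x [-1.     0.003 -0.022] y [ 0.003  1.    -0.013] | q [ 0.35  0.05 -0.63  0.66 -0.54 -2.73] w 85.5 F [ 1.3 -0.3  1.1]
```

```bash
cat > kin.py <<'E'
from h import *
from scipy.optimize import least_squares
D=[([-.9179,.3594,.0110,-.0003,-1.2241,-.2881],[240.6,-630.1,230.3],[-.181340,.983420,.000816,-.00024]),
([-0.504,.274,.062,0,-1.358,-.702],[446.9,-465.4,307.],None),
([-0.281,.86,1.119,0,-1.829,-.925],[815.7,-434.9,337.],None),
([-0.261,.965,1.25,.021,-1.797,-.94],[876.2,-440.3,303.4],None),
([-0.215,.914,1.252,.048,-1.78,-.978],[891.8,-408.7,358.7],None),
([.099,.898,1.251,.087,-1.809,-1.279],[959.4,-128.2,379.9],None),
([.104,.865,1.251,.145,-1.674,-1.272],[999.7,-140.8,434.3],[-.18,.971,-.084,.133]),
([.156,.856,1.25,.201,-1.57,-1.314],[1037.1,-102.4,469.3],[-.181,.959,-.108,.19]),
([.245,.867,1.25,.271,-1.474,-1.397],[1074.8,-23.9,490.1],[-.182,.945,-.125,.24]),
([.242,.865,1.251,.271,-1.475,-2.073],[1074.,-27.4,492.4],[.144,.952,-.039,.269])]
o=r.observe();D.append((o['qpos'],o['eef_pos'],o['ee_rot']))
E_=lambda ax,t:R.from_euler(ax,t).as_matrix()
def fk(q,p):
    a1,h,L2,L3x,L3z,e1,L6,e2,sx=p
    A=E_('z',q[0]);B=A@E_('y',q[1]);C=A@E_('y',q[1]-q[2])
    W=C@E_('x',np.sign(sg[0])*q[3]);V=W@E_('y',-q[4])
    pos=A@[a1,e1,h]+B@[0,0,L2]+C@[L3x,0,L3z]+V@[L6,e2,sx]
    T=V@E_('x',sg[1]*q[5]+sg[2])@np.array([[0,0,1.],[0,1,0],[-1,0,0]])
    return pos,T
sg=[1,1,0]
def fit():
    best=None
    for s4 in(1,-1):
      for s6 in(1,-1):
        for c0 in(0,np.pi/2,np.pi,-np.pi/2):
          sg[:]=[s4,s6,c0]
          e=sum(np.linalg.norm(fk(q,np.zeros(9))[1]-R.from_quat(Q).as_matrix()) for q,_,Q in D if Q is not None)
          if best is None or e<best[0]:best=(e,list(sg))
    sg[:]=best[1]
    F=lambda p:np.concatenate([fk(q,p)[0]-x for q,x,_ in D]+[1e-3*(np.array(p)-[0,300,400,400,0,-100,250,-50,0])])
    s=least_squares(F,[0,300,400,400,0,-100,250,-50,0])
    return best,s.x,np.abs(s.fun[:-9]).max()
best,P_,err=fit()
if __name__=='__main__':print(best,P_.round(1),err)
lo=np.array([-3.07,-1.43,-1.02,-3.03,-3.05,-3.03]);hi=np.array([3.07,2.12,1.25,1.67,0,3.03])
def ik(pos,Rm,q0):
    F=lambda q:np.concatenate([fk(q,P_)[0]-pos,200*(R.from_matrix(fk(q,P_)[1].T@Rm).as_rotvec())])
    s=least_squares(F,np.clip(q0,lo+.01,hi-.01),bounds=(lo,hi));return s.x,np.abs(s.fun).max()
E
python3 - <<'E'
from kin import *
print(best,P_.round(1),err)
T0=toolT(r.observe())[:3,:3]
for flip in(0,1):
  Rm=T0@E_('z',np.pi*flip)
  for x,z in[(710,-68),(640,-68),(560,-65),(554,-120),(554,-185),(600,-185),(680,-185),(720,-185)]:
    pos=S@np.array([x,115,z])+19*Rm[:,2];b=None
    for q6 in(-2.5,-.5,.5,2.5):
      for q4 in(.7,1.5,-1):
        q,e=ik(pos,Rm,[.3,.1,-.6,q4,-.5,q6])
        if b is None or e<b[1]:b=(q,e)
    print(flip,x,z,b[0].round(2),round(b[1],2))
E
```

```text
(np.float64(0.006103527232259828), [-1, -1, -1.5707963267948966]) [ 1.200e+00  2.004e+02  6.006e+02  4.633e+02 -9.000e-01 -0.000e+00
  3.732e+02 -1.916e+02 -5.000e-01] 0.5878925888213757
0 710 -68 [ 0.3   0.04 -0.64  0.63 -0.52 -2.65] 0.0
0 640 -68 [ 0.33 -0.04 -0.84  0.8  -0.44 -2.87] 0.0
0 560 -65 [ 0.38 -0.12 -1.    0.91 -0.41 -3.03] 4.41
0 554 -120 [ 0.26  0.02 -1.02  1.18 -0.32  3.03] 10.91
0 554 -185 [-0.02  0.15 -1.02  1.67 -0.16  2.8 ] 20.12
0 600 -185 [-0.04  0.16 -0.97  1.67 -0.14  2.82] 12.83
0 680 -185 [-0.08  0.19 -0.86  1.67 -0.12  2.87] 0.18
0 720 -185 [ 0.09  0.22 -0.75  1.15 -0.22 -3.03] 0.04
1 710 -68 [ 0.3   0.04 -0.64  0.63 -0.52  0.49] 0.0
1 640 -68 [ 0.33 -0.04 -0.84  0.8  -0.44  0.27] 0.0
1 560 -65 [ 0.37 -0.11 -1.02  0.97 -0.4   0.06] 2.33
1 554 -120 [ 0.26  0.01 -1.02  1.1  -0.29 -0.  ] 13.32
1 554 -185 [-0.41  0.16 -0.8  -3.03 -0.   -1.58] 12.56
1 600 -185 [-0.04  0.16 -0.97  1.67 -0.14 -0.32] 12.83
1 680 -185 [-0.08  0.19 -0.86  1.67 -0.12 -0.27] 0.18
1 720 -185 [ 0.09  0.22 -0.75  1.15 -0.22  0.11] 0.0
```

```bash
cat > br.py <<'E'
from kin import *
rng=np.random.default_rng(0)
T0=toolT(r.observe())[:3,:3]
def branches(pos,Rm,n=60):
    out=[]
    for i in range(n):
        q0=rng.uniform([-1.5,-.8,-1,-3,-2.5,-3],[1.5,1.2,1.2,1.6,0,3]);q,e=ik(pos,Rm,q0)
        if e<.5 and not any(np.abs(q-k).max()<.1 for k in out):out.append(q)
    return out
E
python3 - <<'E'
from br import *
for flip in(0,1):
  Rm=S@np.diag([-1,1,-1.])@E_('z',np.pi*flip)
  for x,z in[(710,-68),(554,-65),(554,-185),(630,-185),(720,-185)]:
    pos=S@np.array([x,115,z])+19*Rm[:,2]
    print(flip,x,z)
    for q in branches(pos,Rm):print('   ',q.round(2))
E
```

```text
0 710 -68
    [ 0.3   0.04 -0.6   0.56 -0.55 -2.58]
0 554 -65
0 554 -185
0 630 -185
0 720 -185
    [ 0.15  0.23 -0.69  0.91 -0.26 -2.84]
1 710 -68
    [ 0.3   0.04 -0.6   0.56 -0.55  0.57]
1 554 -65
1 554 -185
1 630 -185
1 720 -185
    [ 0.15  0.23 -0.69  0.91 -0.26  0.3 ]
```

Run:
```python
from br import *
def tilt(phi,flip,yaw=0):
    M=S@np.diag([-1,1,-1.]); # phi=30
    d=np.deg2rad(30-phi)
    return M@E_('y',d)@E_('z',np.pi*flip+yaw)
M=tilt(10,0);print(M[:,2].round(3))
for phi in (30,25,20,15,10,0):
  for x,z in[(554,-185),(580,-185),(640,-185),(680,-185)]:
    Rm=tilt(phi,0);pos=S@np.array([x,115,z])+19*Rm[:,2]
    print(phi,x,z,[q.round(2).tolist() for q in branches(pos,Rm,16)])
lo[:]=-3.5;hi[:]=3.5
Rm=tilt(30,0);pos=S@np.array([554,115,-185])+19*Rm[:,2]
print('free',[q.round(2).tolist() for q in branches(pos,Rm,40)])
```

```text
[ 0.167 -0.048 -0.985]
30 554 -185 []
30 580 -185 []
30 640 -185 []
30 680 -185 []
25 554 -185 []
25 580 -185 [[-0.01, 0.16, -0.99, 1.54, -0.11, 2.93]]
25 640 -185 [[0.22, 0.2, -0.78, 0.79, -0.29, -2.79]]
25 680 -185 [[0.23, 0.23, -0.63, 0.59, -0.38, -2.6]]
20 554 -185 [[0.29, 0.18, -0.88, 0.72, -0.28, -2.81]]
20 580 -185 [[0.29, 0.19, -0.79, 0.58, -0.35, -2.67]]
20 640 -185 [[0.27, 0.24, -0.59, 0.4, -0.47, -2.46]]
20 680 -185 [[0.25, 0.27, -0.47, 0.33, -0.55, -2.36]]
15 554 -185 [[0.33, 0.21, -0.7, 0.34, -0.46, -2.47]]
15 580 -185 [[0.31, 0.23, -0.63, 0.3, -0.52, -2.4]]
15 640 -185 [[0.26, 0.27, -0.46, 0.23, -0.63, -2.28]]
15 680 -185 [[0.23, 0.3, -0.35, 0.2, -0.7, -2.22]]
10 554 -185 [[0.31, 0.25, -0.57, 0.17, -0.61, -2.29]]
10 580 -185 [[0.29, 0.27, -0.5, 0.15, -0.66, -2.25]]
10 640 -185 [[0.24, 0.31, -0.34, 0.12, -0.77, -2.17]]
10 680 -185 [[0.21, 0.34, -0.24, 0.11, -0.84, -2.13]]
0 554 -185 [[0.25, 0.33, -0.36, 0.0, -0.88, -2.1]]
0 580 -185 [[0.23, 0.35, -0.3, 0.0, -0.92, -2.08]]
0 640 -185 [[0.19, 0.4, -0.15, 0.0, -1.03, -2.04]]
0 680 -185 [[0.17, 0.43, -0.04, 0.0, -1.1, -2.02]]
free []
```

>>> servo_tool --pt "0 0 0" --pt "0 0 0" --pt "0 0 0" --pt "0 0 0" --pt "0 0 0" --roll '[-0.185, -0.185, -0.185, -0.185, -0.185]'

```text
t: 7.2
eef_pos: [680.6, -37.6, 284.9]
ee_rot: [-0.305, 0.913, -0.158, 0.222]
ft_force: [-0.7, 0.3, -0.1]
gripper_width: 85.5
finger_force: 0.0
```

>>> servo_tool --pt "0 0 0" --pt "0 0 0" --pt "0 0 0" --pt "0 0 0" --pt "0 0 0" --roll '[-0.185, -0.185, -0.185, -0.185, -0.185]'

```text
t: 7.82
eef_pos: [680.6, -37.5, 284.9]
ee_rot: [-0.68, 0.681, -0.241, 0.128]
ft_force: [-0.6, 0.3, -1.2]
gripper_width: 85.3
finger_force: 0.0
```

>>> servo_tool --pt "0 0 0" --pt "0 0 0" --pt "0 0 0" --pt "0 0 0" --pt "0 0 0" --roll '[-0.185, -0.185, -0.185, -0.185, -0.185]'

```text
t: 8.45
eef_pos: [680.6, -37.6, 284.9]
ee_rot: [0.912, -0.306, 0.273, -0.007]
ft_force: [-0.6, 0.0, -0.6]
gripper_width: 85.3
finger_force: 0.0
```

>>> servo_tool --pt "0 0 0" --pt "0 0 0" --roll '[-0.185, -0.185]'

```text
t: 8.7
eef_pos: [680.6, -37.6, 284.9]
ee_rot: [0.953, -0.133, 0.269, 0.043]
ft_force: [-0.1, -0.3, 0.6]
gripper_width: 85.3
finger_force: 0.0
```

```bash
python3 -c "
from h import *
go(560,115,-65)"; python3 st.py
```

```text
t 8.7 delta cm [-15.76   3.59  -0.57] 16.2 | grasp pt slot [717.5 151.7 -66.6] | axes x [1.    0.005 0.028] y [ 0.005 -1.     0.01 ] | q [ 0.35  0.06 -0.62  0.66 -0.54  0.43] w 85.3 F [-0.1 -0.3  0.6]
8.7 [ 0.351  0.057 -0.617  0.664 -0.54   0.427] [680.6 -37.6 284.9] [[0.82, -0.276, 0.502], [-0.23, -0.961, -0.154], [0.524, 0.011, -0.851]]
```

>>> servo_tool --pt "-5.1 0.3 -3.0" --pt "-5.1 0.3 -3.0" --pt "-5.1 0.3 -3.0" --pt "-5.1 0.3 -3.0" --roll '[0, 0, 0, 0]'

```text
t: 9.2
eef_pos: [448.5, 17.1, 280.7]
ee_rot: [0.952, -0.137, 0.269, 0.042]
ft_force: [-1.4, 2.5, 0.8]
gripper_width: 85.1
finger_force: 0.0
```

```bash
python3 -c "
from h import *
go(560,115,-65)"; python3 st.py
```

```text
t 9.2 delta cm [ 4.78  2.4  11.55] 12.7 | grasp pt slot [509.  140.3  48.9] | axes x [ 1.    -0.003  0.028] y [-0.003 -1.     0.009] | q [ 0.86 -0.38 -0.98  0.68 -0.86  0.  ] w 85.1 F [-1.4  2.5  0.8]
9.2 [ 0.857 -0.383 -0.976  0.684 -0.861  0.003] [448.5  17.1 280.7] [[0.818, -0.283, 0.501], [-0.238, -0.959, -0.154], [0.524, 0.006, -0.851]]
```

>>> servo_tool --pt "-5.1 0 -3.0" --pt "-5.1 0 -3.0" --pt "-5.1 0 -3.0" --roll '[0, 0, 0]'

```text
t: 9.57
eef_pos: [356.5, 52.6, 284.8]
ee_rot: [0.953, -0.146, 0.262, 0.036]
ft_force: [-1.2, 1.5, 0.2]
gripper_width: 85.7
finger_force: 0.0
```

```bash
python3 -c "
from h import *
go(560,115,-65)"; python3 st.py
```

```text
t 9.575 delta cm [13.25  3.01 16.81] 21.6 | grasp pt slot [426.4 148.9 101.6] | axes x [ 1.    -0.024  0.011] y [-0.024 -1.     0.004] | q [ 1.49 -0.61 -1.    0.54 -1.34 -0.39] w 85.7 F [-1.2  1.5  0.2]
9.575 [ 1.487 -0.612 -1.002  0.538 -1.337 -0.39 ] [356.5  52.6 284.8] [[0.82, -0.297, 0.488], [-0.26, -0.955, -0.144], [0.509, -0.009, -0.861]]
```

```bash
cat > sim.py <<'E'
from kin import *
def ikw(pos,Rm,q0,w):
    F=lambda q:(lambda f:np.concatenate([f[0]-pos,w*R.from_matrix(f[1].T@Rm).as_rotvec()]))(fk(q,P_))
    s=least_squares(F,np.clip(q0,lo+1e-3,hi-1e-3),bounds=(lo,hi));return s.x
def sim(q,rows,w,carry=True):
    q=np.array(q,float);pos,Rm=fk(q,P_)
    for d,ro in rows:
        pos=pos+Rm@(10*np.array(d));Rm=Rm@E_('z',ro)
        q=ikw(pos,Rm,q,w); pos,Rm=fk(q,P_)
    return q,pos,Rm
E
python3 - <<'E'
from sim import *
for w in (50,100,200,400):
    for q0,rows,ref in [(D[5][0],[([-4.7,-2.8,-2.8],0)]*4,D[6]),(D[2][0],[([-3.2,-2.4,0],0)]*3,D[3]),(D[6][0],[([-5.5,-1.6,-2],0)]*3,D[7])]:
        q,p,M=sim(q0,rows,w);print(w,q.round(2),p.round(),M[:,2].round(3),'ref',np.array(ref[0]).round(2),ref[1])
q0=[.351,.057,-.617,.664,-.54,.427]
for w in(50,100,200,400):
    q,p,M=sim(q0,[([-5.1,.3,-3],0)]*4+[([-5.1,0,-3],0)]*3,w);print(w,q.round(2),p.round(),M[:,2].round(3))
E
```

```text
50 [ 0.13  0.85  1.25  0.29 -1.28 -1.3 ] [1116. -144.  559.] [ 0.656 -0.194 -0.73 ] ref [ 0.1   0.86  1.25  0.14 -1.67 -1.27] [999.7, -140.8, 434.3]
50 [-0.25  0.94  1.25  0.08 -1.63 -0.94] [ 929. -467.  345.] [ 0.216 -0.139 -0.966] ref [-0.26  0.96  1.25  0.02 -1.8  -0.94] [876.2, -440.3, 303.4]
50 [ 0.16  0.86  1.25  0.31 -1.27 -1.34] [1126. -111.  556.] [ 0.665 -0.189 -0.723] ref [ 0.16  0.86  1.25  0.2  -1.57 -1.31] [1037.1, -102.4, 469.3]
100 [ 0.13  0.84  1.25  0.28 -1.31 -1.3 ] [1109. -144.  551.] [ 0.636 -0.19  -0.748] ref [ 0.1   0.86  1.25  0.14 -1.67 -1.27] [999.7, -140.8, 434.3]
100 [-0.25  0.95  1.25  0.08 -1.64 -0.94] [ 925. -465.  342.] [ 0.205 -0.132 -0.97 ] ref [-0.26  0.96  1.25  0.02 -1.8  -0.94] [876.2, -440.3, 303.4]
100 [ 0.16  0.85  1.25  0.31 -1.29 -1.34] [1120. -110.  551.] [ 0.65  -0.186 -0.737] ref [ 0.16  0.86  1.25  0.2  -1.57 -1.31] [1037.1, -102.4, 469.3]
200 [ 0.13  0.84  1.25  0.25 -1.39 -1.29] [1085. -142.  525.] [ 0.567 -0.175 -0.805] ref [ 0.1   0.86  1.25  0.14 -1.67 -1.27] [999.7, -140.8, 434.3]
200 [-0.25  0.95  1.25  0.06 -1.68 -0.94] [ 913. -4
[... 327 characters left out ...]
-0.904] ref [ 0.1   0.86  1.25  0.14 -1.67 -1.27] [999.7, -140.8, 434.3]
400 [-0.26  0.96  1.25  0.04 -1.75 -0.94] [ 890. -447.  316.] [ 0.097 -0.063 -0.993] ref [-0.26  0.96  1.25  0.02 -1.8  -0.94] [876.2, -440.3, 303.4]
400 [ 0.16  0.85  1.25  0.23 -1.49 -1.32] [1061. -107.  496.] [ 0.485 -0.155 -0.861] ref [ 0.16  0.86  1.25  0.2  -1.57 -1.31] [1037.1, -102.4, 469.3]
50 [ 2.43 -0.85 -0.89  0.13 -2.03 -1.13] [280.  65. 277.] [ 0.439 -0.23  -0.868]
100 [ 2.42 -0.85 -0.9   0.14 -2.03 -1.12] [281.  67. 277.] [ 0.443 -0.226 -0.868]
200 [ 2.41 -0.85 -0.91  0.16 -2.01 -1.11] [285.  71. 277.] [ 0.454 -0.213 -0.865]
400 [ 2.39 -0.84 -0.93  0.21 -1.98 -1.07] [293.  79. 277.] [ 0.475 -0.186 -0.86 ]
```

Run:
```python
from sim import *
for w in(500,600,700):
    for q0,rows,ref in [(D[5][0],[([-4.7,-2.8,-2.8],0)]*4,D[6]),(D[6][0],[([-5.5,-1.6,-2],0)]*3,D[7])]:
        q,p,M=sim(q0,rows,w);print(w,q.round(2),p.round(),M[:,2].round(3),ref[1])
w=600;o=r.observe();R0=toolT(o)[:3,:3]
tgt=np.array([.249,-.071,-.966]);res=[]
for X in [(450,-250),(450,-100),(450,0),(450,130),(600,-200),(600,0)]:
  q=ikw(np.array([X[0],X[1],260.]),R0,[.35,.05,-.6,.66,-.54,.4],w)
  p,M=fk(q,P_)
  if np.linalg.norm(p-[X[0],X[1],260])>15: print('start bad',X,p.round(),q.round(2));continue
  for name,d in dict(down=(0,0,-1),inn=(-1,0,0),indown=(-1,0,-1),inL=(-1,1,-.5),inR=(-1,-1,-.5)).items():
    qq=q.copy();d=np.array(d)/np.linalg.norm(d);tr=[]
    for n in range(10):
        pp,MM=fk(qq,P_);qn,p,M=sim(qq,[(MM.T@d*4,0)],w)
        if np.abs(qn-qq).max()>.35:break
        qq=qn
        if p[2]<60:break
        res.append((np.linalg.norm(M[:,2]-tgt),X,name,n+1,p.round(),M[:,2].round(3),M[:,1].round(2),qq.round(2)))
res.sort(key=lambda t:t[0])
for t in res[:14]:print(t)
```

```text
500 [ 0.11  0.86  1.25  0.16 -1.63 -1.28] [1014. -137.  451.] [ 0.34  -0.125 -0.932] [999.7, -140.8, 434.3]
500 [ 0.16  0.85  1.25  0.21 -1.53 -1.31] [1047. -106.  483.] [ 0.442 -0.146 -0.885] [1037.1, -102.4, 469.3]
600 [ 0.11  0.86  1.25  0.15 -1.67 -1.27] [1000. -136.  437.] [ 0.292 -0.114 -0.95 ] [999.7, -140.8, 434.3]
600 [ 0.15  0.85  1.25  0.2  -1.57 -1.31] [1036. -105.  474.] [ 0.409 -0.14  -0.902] [1037.1, -102.4, 469.3]
700 [ 0.11  0.87  1.25  0.13 -1.71 -1.27] [ 989. -135.  427.] [ 0.256 -0.105 -0.961] [999.7, -140.8, 434.3]
700 [ 0.15  0.85  1.25  0.19 -1.59 -1.31] [1029. -105.  467.] [ 0.385 -0.135 -0.913] [1037.1, -102.4, 469.3]
(np.float64(0.03701642070507153), (600, 0), 'indown', 10, array([417.,  14., 131.]), array([ 0.257, -0.107, -0.96 ]), array([-0.31, -0.95,  0.02]), array([ 0.73, -0.14, -1.02,  0.45, -0.61,  0.17]))
(np.float64(0.058580821301712285), (600, 0), 'indown', 9, array([432.,  12., 141.]), array([ 0.287, -0.113, -0.951]), array([-0.31, -0.95,  0.02]), array([ 0.7 , -0.14, -1.02,  0.5 , -0.6 ,  0.15]))
(np.float64(0.06237284844533529), (450, 0), 'down',
[... 1635 characters left out ...]
45, -0.934]), array([-0.27, -0.96, -0.06]), array([ 1.24, -0.9 , -1.02,  0.37, -1.38, -0.01]))
(np.float64(0.11684770884239878), (600, 0), 'indown', 7, array([462.,   9., 159.]), array([ 0.347, -0.124, -0.93 ]), array([-0.31, -0.95,  0.01]), array([ 0.65, -0.13, -1.02,  0.62, -0.56,  0.11]))
(np.float64(0.12004662375072872), (450, -100), 'indown', 8, array([ 291., -169.,  161.]), array([ 0.347, -0.008, -0.938]), array([-0.26, -0.96, -0.09]), array([ 0.17, -0.48, -1.02,  0.11, -0.68,  1.05]))
(np.float64(0.12133551701760549), (450, -100), 'indown', 7, array([ 313., -157.,  178.]), array([ 0.358, -0.029, -0.933]), array([-0.27, -0.96, -0.07]), array([ 0.27, -0.49, -1.02,  0.19, -0.71,  0.89]))
```

Run:
```python
from sim import *
w=600;o=r.observe();R0=toolT(o)[:3,:3]
tgt=np.array([.249,-.071,-.966]);res=[]
q0,_,_=o['qpos'],0,0
for X in (450,500,550,600):
 for Y in (-70,-50,-35,-20):
  A=np.array([X,Y,270.]);p0=o['eef_pos'];L=np.linalg.norm(A-p0);n0=int(np.ceil(L/55))
  d0=R0.T@(A-p0)/n0/10
  q,p,M=sim(o['qpos'],[(d0,0)]*n0,w)
  for k in(.3,.6,1,1.5):
    qq=q.copy();d=np.array([-1,0,-k])/np.hypot(1,k)
    for n in range(12):
        pp,MM=fk(qq,P_);qn,p,M=sim(qq,[(MM.T@d*5,0)],w)
        if np.abs(qn-qq).max()>.3 or p[2]<140:break
        qq=qn;res.append((np.linalg.norm(M[:,2]-tgt).round(4),X,Y,k,n+1,n0,d0.round(1),p.round(),M[:,2].round(3),M[:,1].round(2),qq.round(2)))
res.sort(key=lambda t:t[0])
for t in res[:8]:print(*t)
```

```text
0.0103 550 -20 1 8 4 [4.3 0.3 2.9] [372. -22. 158.] [ 0.253 -0.08  -0.964] [-0.3  -0.95  0.  ] [ 0.74 -0.31 -1.02  0.34 -0.75  0.29]
0.0106 500 -35 1 8 4 [3.3 1.  2.4] [325. -52. 178.] [ 0.247 -0.061 -0.967] [-0.3  -0.96 -0.02] [ 0.78 -0.48 -1.02  0.28 -0.92  0.33]
0.0111 450 -35 1.5 7 3 [3.1 1.9 2.4] [360. -51. 161.] [ 0.256 -0.062 -0.965] [-0.3  -0.96 -0.02] [ 0.66 -0.35 -1.02  0.31 -0.75  0.41]
0.0167 450 -20 1.5 7 3 [2.9 1.4 2.3] [360. -18. 166.] [ 0.249 -0.088 -0.964] [-0.3  -0.95  0.01] [ 0.8  -0.35 -1.02  0.34 -0.82  0.24]
0.0172 550 -35 1 8 4 [4.3 0.7 3. ] [371. -52. 154.] [ 0.26  -0.058 -0.964] [-0.29 -0.96 -0.02] [ 0.61 -0.31 -1.02  0.31 -0.7   0.43]
0.0189 500 -20 1 8 3 [4.3 0.9 3.1] [323. -17. 183.] [ 0.241 -0.088 -0.966] [-0.31 -0.95  0.01] [ 0.97 -0.49 -1.02  0.3  -1.    0.14]
0.024 450 -50 1 8 3 [3.2 2.3 2.4] [275. -83. 197.] [ 0.244 -0.048 -0.969] [-0.29 -0.96 -0.03] [ 0.93 -0.72 -1.02  0.25 -1.17  0.26]
0.0289 450 -50 1 7 3 [3.2 2.3 2.4] [295. -75. 206.] [ 0.276 -0.063 -0.959] [-0.29 -0.96 -0.02] [ 0.92 -0.69 -1.02  0.29 -1.13  0.24]
```

>>> servo_tool --pt "3.1 1.8 2.4" --pt "3.1 1.8 2.4" --pt "3.1 1.8 2.4" --roll '[0, 0, 0]'

```text
t: 9.95
eef_pos: [427.6, -4.7, 274.6]
ee_rot: [0.954, -0.143, 0.261, 0.034]
ft_force: [1.4, 0.9, 0.7]
gripper_width: 85.4
finger_force: 0.0
```

>>> servo_tool --pt "-4.4 0.9 2.2" --pt "-4.4 0.9 2.3" --pt "-4.3 0.9 2.4" --pt "-4.2 0.8 2.6" --pt "-4.0 0.8 2.8" --roll '[0, 0, 0, 0, 0]'

```text
t: 10.58
eef_pos: [343.3, 9.2, 214.8]
ee_rot: [0.973, -0.154, 0.17, 0.039]
ft_force: [-0.4, -0.3, 0.0]
gripper_width: 85.7
finger_force: 0.0
```

```bash
python3 st.py
```

```text
10.575 [ 1.118 -0.508 -1.014  0.401 -1.074 -0.056] [343.3   9.2 214.8] [[0.895, -0.313, 0.319], [-0.286, -0.95, -0.127], [0.343, 0.023, -0.939]]
```

```bash
cat > srch.py <<'E'
from sim import *
import itertools
w=600;o=r.observe()
tgt=np.array([.249,-.071,-.966]);res=[]
for az in np.arange(-180,180,22.5):
  for el in(-50,-25,0,20):
    d=np.array([np.cos(np.deg2rad(az))*np.cos(np.deg2rad(el)),np.sin(np.deg2rad(az))*np.cos(np.deg2rad(el)),np.sin(np.deg2rad(el))])
    qq=o['qpos'].copy()
    for n in range(7):
        pp,MM=fk(qq,P_);qn,p,M=sim(qq,[(MM.T@d*3,0)],w)
        if np.abs(qn-qq).max()>.25 or p[2]<120:break
        qq=qn;res.append((np.linalg.norm(M[:,2]-tgt).round(4),az,el,n+1,(MM.T@d*3).round(1),p.round(),M[:,2].round(3),qq.round(2)))
res.sort(key=lambda t:t[0])
for t in res[:6]:print(*t)
E
python3 srch.py
```

```text
0.0269 -90.0 -50 6 [-0.1  1.8  2.4] [ 379. -111.  136.] [ 0.243 -0.097 -0.965] [ 0.4  -0.22 -1.02  0.33 -0.61  0.6 ]
0.0325 -112.5 -50 5 [-0.8  1.9  2.2] [343. -82. 166.] [ 0.237 -0.101 -0.966] [ 0.61 -0.38 -1.02  0.31 -0.82  0.44]
0.0331 -90.0 -50 5 [-0.1  1.8  2.4] [374. -90. 152.] [ 0.252 -0.104 -0.962] [ 0.51 -0.28 -1.02  0.34 -0.68  0.5 ]
0.0332 -112.5 -50 6 [-0.7  1.9  2.2] [ 343. -102.  153.] [ 0.224 -0.093 -0.97 ] [ 0.5  -0.34 -1.02  0.28 -0.75  0.56]
0.0346 -67.5 -50 6 [0.5 1.4 2.6] [ 416. -100.  123.] [ 0.257 -0.104 -0.961] [ 0.38 -0.12 -1.02  0.41 -0.51  0.53]
0.0363 -112.5 -25 7 [-0.6  2.7  1.2] [ 295. -173.  174.] [ 0.264 -0.103 -0.959] [ 0.3  -0.47 -1.02  0.25 -0.81  0.81]
```

```bash
cat > srch2.py <<'E'
from sim import *
w=600;o=r.observe();R0=toolT(o)[:3,:3]
tgt=np.array([.249,-.071,-.966]);res=[]
for X in(380,430,480):
 for Y in(-60,-100,-150,-200):
  A=np.array([X,Y,215.]);L=np.linalg.norm(A-o['eef_pos']);n0=int(np.ceil(L/50));d0=R0.T@(A-o['eef_pos'])/n0/10
  q,p1,M=sim(o['qpos'],[(d0,0)]*n0,w)
  for az in (180,135,-135,0):
   for el in(-90,-60,-35,-10):
    d=np.array([np.cos(np.deg2rad(az))*np.cos(np.deg2rad(el)),np.sin(np.deg2rad(az))*np.cos(np.deg2rad(el)),np.sin(np.deg2rad(el))])
    qq=q.copy()
    for n in range(8):
        pp,MM=fk(qq,P_);qn,p,M=sim(qq,[(MM.T@d*3,0)],w)
        if np.abs(qn-qq).max()>.2 or p[2]<130:break
        qq=qn;res.append((np.linalg.norm(M[:,2]-tgt).round(4),n0,d0.round(1),p1.round(),'|',az,el,n+1,(MM.T@d*3).round(1),p.round(),M[:,2].round(3),qq.round(2)))
res.sort(key=lambda t:t[0]+.001*(t[1]+t[7]))
for t in res[:6]:print(*t)
E
python3 srch2.py
```

```text
0.002 4 [2.  3.5 0.8] [ 380. -150.  215.] | 135 -60 5 [-2.  -0.7  2.1] [ 362. -118.  139.] [ 0.251 -0.07  -0.965] [ 0.38 -0.26 -1.02  0.27 -0.62  0.68]
0.0071 3 [2.1 3.1 0.8] [ 380. -100.  215.] | 180 -60 5 [-2.1  0.5  2.1] [ 344. -120.  146.] [ 0.242 -0.071 -0.968] [ 0.4  -0.32 -1.02  0.26 -0.69  0.68]
0.0064 3 [3.6 2.6 1.4] [ 430. -100.  215.] | 180 -35 6 [-2.7  0.7  1. ] [ 318. -119.  170.] [ 0.248 -0.077 -0.966] [ 0.49 -0.45 -1.02  0.26 -0.83  0.61]
0.0045 4 [3.8 1.5 1.4] [ 480. -100.  215.] | 180 -35 7 [-2.7  0.7  1. ] [ 345. -118.  150.] [ 0.246 -0.075 -0.966] [ 0.42 -0.33 -1.02  0.26 -0.7   0.66]
0.0051 5 [2.8 3.4 1.1] [ 430. -200.  215.] | 135 -35 7 [-2.6 -1.1  1.1] [ 347. -101.  153.] [ 0.245 -0.068 -0.967] [ 0.48 -0.34 -1.02  0.27 -0.72  0.6 ]
0.0103 2 [2.6 2.7 1. ] [380. -60. 215.] | -135 -60 5 [-1.4  1.3  2.3] [ 362. -128.  139.] [ 0.25  -0.081 -0.965] [ 0.35 -0.26 -1.02  0.28 -0.62  0.69]
```

>>> servo_tool --pt "2.0 3.5 0.8" --pt "2.0 3.5 0.8" --pt "2.0 3.5 0.8" --pt "2.0 3.5 0.8" --roll '[0, 0, 0, 0]'

```text
t: 11.08
eef_pos: [382.9, -153.1, 216.8]
ee_rot: [0.972, -0.154, 0.173, 0.039]
ft_force: [0.7, 1.3, -0.1]
gripper_width: 85.6
finger_force: 0.0
```

>>> servo_tool --pt "-2.0 -0.7 2.1" --pt "-2.0 -0.7 2.1" --pt "-1.9 -0.7 2.2" --pt "-1.9 -0.7 2.2" --roll '[0, 0, 0, 0]'

```text
t: 11.58
eef_pos: [372.7, -127.4, 147.6]
ee_rot: [0.978, -0.151, 0.142, 0.022]
ft_force: [0.1, 0.7, 1.3]
gripper_width: 85.2
finger_force: 0.0
```

```bash
python3 st.py; python3 srch.py
```

```text
11.575 [ 0.35  -0.262 -1.014  0.307 -0.611  0.679] [ 372.7 -127.4  147.6] [[0.914, -0.302, 0.271], [-0.29, -0.953, -0.086], [0.284, -0.0, -0.959]]
0.0007 90.0 -25 2 [-1.1 -2.6  1. ] [384. -77. 137.] [ 0.249 -0.072 -0.966] [ 0.49 -0.23 -1.02  0.32 -0.61  0.53]
0.0007 135.0 0 2 [-2.6 -1.4 -0.7] [341. -90. 164.] [ 0.25  -0.071 -0.966] [ 0.55 -0.39 -1.02  0.28 -0.78  0.53]
0.002 157.5 0 2 [-2.9 -0.3 -0.8] [ 328. -111.  164.] [ 0.25  -0.069 -0.966] [ 0.49 -0.41 -1.02  0.25 -0.79  0.61]
0.0027 112.5 0 3 [-1.9 -2.3 -0.5] [350. -48. 165.] [ 0.247 -0.072 -0.966] [ 0.7  -0.38 -1.02  0.3  -0.81  0.37]
0.0046 67.5 -25 3 [-0.1 -2.7  1.3] [413. -55. 122.] [ 0.252 -0.074 -0.965] [ 0.5  -0.14 -1.02  0.38 -0.53  0.45]
0.005 135.0 -50 1 [-2.3 -0.9  1.7] [ 368. -119.  137.] [ 0.254 -0.072 -0.965] [ 0.37 -0.25 -1.02  0.28 -0.6   0.68]
```

>>> servo_tool --pt "-2.6 -1.4 -0.7" --pt "-2.6 -1.4 -0.7" --roll '[0, 0]'

```text
t: 11.82
eef_pos: [340.3, -90.4, 164.4]
ee_rot: [0.98, -0.152, 0.128, 0.017]
ft_force: [-0.3, 0.7, -0.3]
gripper_width: 85.7
finger_force: 0.0
```

```bash
python3 st.py;  python3 -c "
from h import *
go(560,115,-65)"
```

```text
11.825 [ 0.553 -0.387 -1.014  0.271 -0.787  0.533] [340.3 -90.4 164.4] [[0.921, -0.302, 0.245], [-0.294, -0.953, -0.072], [0.255, -0.006, -0.967]]
t 11.825 delta cm [ 17.2  -11.3    0.37] 20.6 | grasp pt slot [392.    6.9 -15.3] | axes x [ 0.965 -0.029 -0.262] y [-0.027 -1.     0.009] | q [ 0.55 -0.39 -1.01  0.27 -0.79  0.53] w 85.7 F [-0.3  0.7 -0.3]
```

>>> servo_tool --pt "1.4 0 -5.3" --pt "1.4 0 -5.3" --roll '[-0.028, 0]'

```text
t: 12.08
eef_pos: [340.1, -90.2, 275.7]
ee_rot: [0.982, -0.136, 0.128, 0.018]
ft_force: [1.6, 0.0, 0.0]
gripper_width: 85.4
finger_force: 0.0
```

```bash
python3 -c "
from h import *
T=toolT(r.observe());z=S.T@T[:3,2]
print(z)
g=np.array([566,115,-181]);go(*(g-110*z));go(*g)"
```

```text
[-0.26116909  0.00108604 -0.96529246]
t 12.075 delta cm [ 18.32 -10.72  11.23] 24.0 | grasp pt slot [447.5   7.   81.2] | axes x [ 0.965  0.003 -0.261] y [ 0.003 -1.    -0.002] | q [ 0.57 -0.49 -0.78  0.21 -1.11  0.65] w 85.4 F [1.6 0.  0. ]
t 12.075 delta cm [ 18.32 -10.72  22.23] 30.7 | grasp pt slot [447.5   7.   81.2] | axes x [ 0.965  0.003 -0.261] y [ 0.003 -1.    -0.002] | q [ 0.57 -0.49 -0.78  0.21 -1.11  0.65] w 85.4 F [1.6 0.  0. ]
```

>>> servo_tool --pt "3.7 -2.1 2.2" --pt "3.7 -2.1 2.2" --pt "3.7 -2.2 2.2" --pt "3.6 -2.2 2.3" --pt "3.6 -2.1 2.3" --roll '[0, 0, 0, 0, 0]'

```text
t: 12.7
eef_pos: [569.6, -44.3, 211.7]
ee_rot: [0.982, -0.138, 0.128, 0.018]
ft_force: [-0.0, 0.1, 1.2]
gripper_width: 85.3
finger_force: 0.0
```

Run:
```python
from h import *
go(566,115,-181)
o=r.observe();s=snap('wrist','w1.png');T=toolT(o)@s['T_tool_cam'];P=cloud(s,T).reshape(-1,3);Q=P@S
f=s['frame'].reshape(-1,3).astype(int)
for l,h in((95,135),(200,240)):
    m=(s['range_z'].reshape(-1)>0)&(Q[:,1]>l)&(Q[:,1]<h)&(abs(Q[:,2]+163)<5)&(Q[:,0]>541)&(Q[:,0]<640)
    q=Q[m]
    if len(q)>20: print(len(q),q[:,1].min(),q[:,1].max(),np.percentile(q[:,0],[0,99.5]),np.median(q[:,2]))
```

```text
t 12.7 delta cm [-0.17 -0.06 10.69] 10.7 | grasp pt slot [595.5 114.4 -78.2] | axes x [ 0.965  0.001 -0.261] y [ 0.001 -1.    -0.   ] | q [ 0.36  0.06 -0.55  0.22 -0.77  0.78] w 85.3 F [-0.   0.1  1.2]
3100 96.92347497011323 131.1059506854065 [541.01205689 610.31160873] -163.24375914669008
4352 201.06051931902726 235.8912966457984 [541.00461188 628.65271188] -163.55252678973065
```

View pics/w1.png

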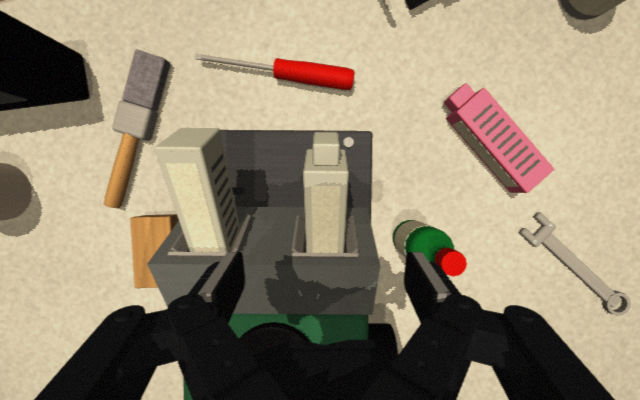

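The wrist view shows the white cartridge in the slot near (326,190) with its stepped nose outward at (326,148). The right-hand one at (195,195) has its plain end out. The position agrees with the top view, so I'm descending to grip.

>>> servo_tool --pt "0 0 3" --pt "0 0 3" --pt "0 0 2.8" --pt "-0.2 0 1.9" --pt "0 0 0" --roll '[0, 0, 0, 0, 0]'

```text
t: 13.38
eef_pos: [591.3, -52.6, 106.8]
ee_rot: [0.982, -0.138, 0.127, 0.019]
ft_force: [1.2, -0.3, 0.1]
gripper_width: 85.4
finger_force: 0.0
```

>>> servo_tool --pt "0 0 0" --pt "0 0 0" --pt "0 0 0" --pt "0 0 0" --pt "0 0 0" --roll '[0, 0, 0, 0, 0]' --claw 0 --force 30

```text
t: 14.0
eef_pos: [592.3, -53.1, 110.1]
ee_rot: [0.982, -0.139, 0.129, 0.018]
ft_force: [-4.2, 3.8, 6.0]
gripper_width: 33.6
finger_force: 29.9
```

Run:
```python
from h import *
go(566,115,-181)
T=toolT(r.observe())[:3,:3];print('SX in tool*10',(T.T@SX*10).round(2),'up',(T.T@Z*10).round(2),'XU',(T.T@XU*10).round(2))
s=dict(np.load('top0.npz'));P=cloud(s,s['T']);f=s['frame'];Q=P@S
# free-table heights along outward line: lateral vs xu
X=P@XU;Y=P@YU
for x in range(680,900,20):
    print(x,[int(P[(abs(X-x)<10)&(abs(Y-y)<10)][:,2].max(initial=-1)) for y in range(-120,260,20)])
```

```text
t 14.0 delta cm [ 0.1  -0.28  0.26] 0.4 | grasp pt slot [ 565.7  112.2 -178.2] | axes x [ 0.966 -0.002 -0.259] y [-0.002 -1.     0.   ] | q [ 0.32  0.2  -0.67  0.31 -0.5   0.71] w 33.6 F [-4.2  3.8  6. ]
SX in tool*10 [ 9.66 -0.02 -2.59] up [ 2.59 -0.01 -9.66] XU [ 9.66 -0.02  2.59]
680 [34, 36, 37, 36, 37, 3, 5, 4, 2, 2, 4, 3, 2, 3, 2, 3, 2, 2, 0]
700 [2, 34, 37, 36, 35, 3, 4, 3, 2, 3, 2, 3, 3, 3, 3, 3, 4, 3, 2]
720 [3, 3, 36, 29, 29, 2, 3, 4, 5, 5, 25, 24, 25, 22, 3, 3, 4, 3, 4]
740 [3, 4, 2, 3, 3, 3, 1, 3, 2, 4, 26, 28, 27, 28, 27, 27, 19, 4, 3]
760 [4, 2, 4, 3, 3, 3, 4, 3, 3, 4, 3, 3, 15, 22, 24, 24, 17, 17, 17]
780 [2, 4, 2, 3, 3, 3, 4, 3, 3, 2, 3, 4, 3, 3, 3, 3, 3, 6, 4]
800 [3, 2, 3, 4, 4, 4, 4, 4, 3, 3, 3, 3, 2, 4, 2, 3, 3, 4, 3]
820 [2, 3, 3, 4, 3, 3, 32, 51, 57, 3, 2, 3, 2, 3, 5, 5, 3, 3, 2]
840 [4, 3, 2, 3, 75, 68, 33, 31, 55, 2, 2, 3, 3, 3, 3, 4, 4, 3, 3]
860 [3, 3, 31, 74, 76, 76, 50, 60, 60, 56, 3, 3, 4, 2, 4, 3, 3, 3, 3]
880 [35, 74, 33, 74, 75, 76, 68, 59, 58, 56, 53, 2, 2, 4, 2, 3, 2, 2, 5]
```

>>> servo_tool --pt "1.5 0 -0.4" --pt "1.9 0 -0.5" --pt "1.9 0 -0.5" --pt "1.9 0 -0.5" --pt "1.9 0 -0.5" --roll '[0, 0, 0, 0, 0]'

```text
t: 14.62
eef_pos: [669.4, -76.0, 154.8]
ee_rot: [0.982, -0.139, 0.127, 0.019]
ft_force: [1.3, -0.2, -2.2]
gripper_width: 33.9
finger_force: 54.2
```

>>> servo_tool --pt "2.9 0 -0.8" --pt "2.9 0 -1.0" --pt "2.9 0 -1.2" --roll '[0, 0, 0]'

```text
t: 15.0
eef_pos: [743.4, -97.8, 206.4]
ee_rot: [0.982, -0.139, 0.127, 0.018]
ft_force: [-0.5, -0.8, -3.2]
gripper_width: 33.8
finger_force: 54.2
```

```bash
cat > lay.py <<'E'
from h import *
# delta to put the grasp point at unit-level coords xu,yu,height
def gw(xu,yu,h):
    T=toolT(r.observe());p=xu*XU+yu*YU+h*Z
    print('to',xu,yu,h,(T[:3,:3].T@(p+19*T[:3,2]-T[:3,3])/10).round(2))
E
python3 - <<'E'
from lay import *
go(566,115,-181);T=toolT(r.observe());g=T[:3,3]-19*T[:3,2];print(g@XU,g@YU,g[2])
gw(735,25,110);gw(735,25,75);gw(735,25,28)
o=r.observe();s=snap('wrist','w2.png')
E
```

```text
t 15.0 delta cm [-17.6   -0.37   5.55] 18.5 | grasp pt slot [ 750.4  110.9 -173.7] | axes x [ 0.965 -0.002 -0.262] y [-0.002 -1.     0.002] | q [ 0.18  0.35 -0.15  0.16 -0.85  1.01] w 33.8 F [-0.5 -0.8 -3.2]
736.6943325463283 110.94903012347945 224.78412674289842
to 735 25 110 [-3.07  8.59 11.07]
to 735 25 75 [-3.97  8.58 14.45]
to 735 25 28 [-5.17  8.58 19.  ]
```

View pics/w2.png

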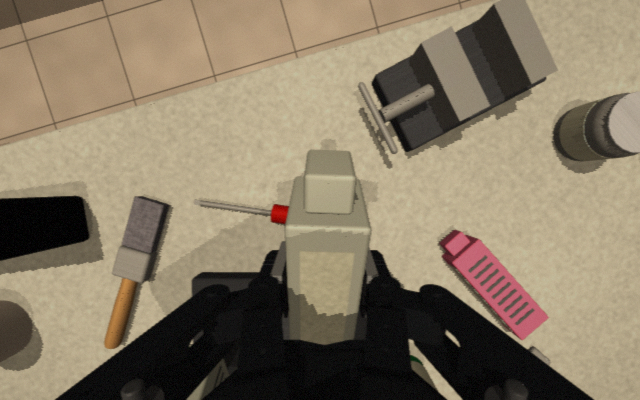

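>>> servo_tool --pt "-1.2 2.5 2.0" --pt "-1.2 2.5 2.5" --pt "-1.2 2.2 3.0" --pt "-1.2 1.6 3.2" --pt "-1.1 0.5 3.2" --roll '[0, 0, 0, 0, 0]' --force 20

```text
t: 15.68
eef_pos: [695.9, -182.0, 56.0]
ee_rot: [0.982, -0.14, 0.128, 0.018]
ft_force: [0.4, 0.3, -2.8]
gripper_width: 34.0
finger_force: 54.2
```

Run:
```python
from lay import *
gw(715,18,75);gw(715,18,50);gw(715,18,27);o=r.observe();print(o['ft_force'],o['finger_force'])
```

```text
to 715 18 75 [ 0.09 -0.11 -0.04]
to 715 18 50 [-0.55 -0.11  2.38]
to 715 18 27 [-1.14 -0.11  4.6 ]
[ 0.35725391  0.28903923 -2.80142449] 54.15551110439992
```

>>> servo_tool --pt "-0.26 0 0.97" --pt "-0.26 0 0.97" --pt "-0.13 0 0.48" --roll '[0, 0, 0]' --claw 0 --force 20

```text
t: 16.05
eef_pos: [702.3, -181.2, 36.7]
ee_rot: [0.981, -0.138, 0.133, 0.018]
ft_force: [5.4, -6.6, 10.2]
gripper_width: 33.8
finger_force: 31.8
```

Run:
```python
from lay import *
gw(715,18,27);o=r.observe();print(o['t'],o['ft_force'],o['moment'],o['finger_force'])
```

```text
to 715 18 27 [-1.23  0.14  2.57]
16.05 [ 5.43277781 -6.60914147 10.17926404] [-2.42144614 -1.62469858 -0.10650927] 31.830038130283356
```

Forces are low. I'll press it flat.

>>> servo_tool --pt "-0.26 0 0.9" --pt "-0.26 0 0.9" --pt "-0.13 0 0.4" --pt "0 0 0" --roll '[0, 0, 0, 0]'

```text
t: 16.55
eef_pos: [701.5, -180.1, 13.4]
ee_rot: [0.981, -0.138, 0.133, 0.018]
ft_force: [4.9, -0.1, 3.0]
gripper_width: 33.5
finger_force: 30.7
```

```bash
cat > held.py <<'E'
from lay import *
o=r.observe();print(o['t'],o['ft_force'].round(1),o['moment'].round(2),round(o['finger_force'],1),round(o['gripper_width'],1))
s=snap('wrist');T=toolT(o)@s['T_tool_cam'];P=cloud(s,T);T0=toolT(o)
f=s['frame'].astype(int)
L=(P-T0[:3,3]+19*T0[:3,2])@T0[:3,:3]   # grasp-point tool coords
m=(s['range_z']>0)&(abs(L[...,1])<12)&(abs(L[...,0])<100)&(L[...,2]<5)&(L[...,2]>-45)&(f.min(-1)>90)
q=L[m];print(len(q))
for x in range(-90,100,10):
    t=q[abs(q[:,0]-x)<5]
    if len(t)>15: print(x,len(t),np.percentile(t[:,2],[5,50,95]).round(1),end='; ')
print()
# held top face: robust line fit z(x) excluding nose
E
python3 held.py; python3 -c "
from lay import *
gw(715,18,27)"
```

```text
16.55 [ 4.9 -0.1  3. ] [ 0.02 -0.61  0.05] 30.7 33.5
8234
-10 455 [-20.4 -19.4 -18.3]; 0 1086 [-19.2 -17.8 -16.5]; 10 1208 [-17.3 -15.8 -14.4]; 20 1241 [-15.1 -13.7 -12.3]; 30 1283 [-13.1 -11.7 -10.1]; 40 1355 [-10.6  -9.2  -7.2]; 50 989 [-0.5  1.1  2.7]; 60 617 [1.6 2.8 4.4]; 
to 715 18 27 [-0.47  0.21  0.34]
```

>>> servo_tool --pt "-0.13 0 0.4" --pt "0 0 0.1" --pt "0 0 0" --roll '[0, 0, 0]'

```text
t: 16.98
eef_pos: [700.2, -180.2, 7.6]
ee_rot: [0.981, -0.138, 0.132, 0.018]
ft_force: [4.0, 0.5, 7.0]
gripper_width: 33.8
finger_force: 31.1
```

```bash
python3 held.py;python3 st.py
```

```text
16.975 [4.  0.5 7. ] [ 0.1  -0.63 -0.02] 31.1 33.8
7533
-10 434 [-21.4 -20.3 -19.2]; 0 1128 [-19.8 -18.3 -16.6]; 10 1233 [-17.2 -15.6 -13.9]; 20 1270 [-14.5 -12.8 -11.1]; 30 1294 [-11.7 -10.   -8.2]; 40 1330 [-8.5 -6.9 -5. ]; 50 821 [-5.2  3.7  4.9]; 60 23 [4.  4.7 4.9]; 
17.025 [ 0.054  0.513 -0.455  0.245 -0.36   1.018] [ 700.2 -180.2    7.6] [[0.927, -0.276, 0.254], [-0.267, -0.961, -0.072], [0.263, -0.001, -0.965]]
```

>>> servo_tool --pt "0 0 -3" --pt "0 0 -5" --pt "0 0 -4" --pt "0 0 -2" --pt "0 0 -2" --roll '[0, 0, 0.18, 0.185, 0.185]' --force 40

```text
t: 17.65
eef_pos: [656.2, -168.9, 160.0]
ee_rot: [0.906, -0.403, 0.128, -0.018]
ft_force: [-0.4, -0.0, -3.4]
gripper_width: 33.8
finger_force: 40.9
```

>>> servo_tool --pt "0 0 0" --pt "0 0 0" --pt "0 0 0" --pt "0 0 0" --pt "0 0 0" --roll '[0.185, 0.185, 0.185, 0.185, 0.185]'

```text
t: 18.27
eef_pos: [656.2, -169.0, 158.7]
ee_rot: [-0.631, 0.765, -0.107, 0.072]
ft_force: [-0.1, 0.8, -1.7]
gripper_width: 33.6
finger_force: 40.9
```

>>> servo_tool --pt "0 0 0" --pt "0 0 0" --pt "0 0 0" --pt "0 0 0" --pt "0 0 0" --roll '[0.185, 0.185, 0.185, 0.185, 0.185]'

```text
t: 18.9
eef_pos: [656.2, -169.0, 158.6]
ee_rot: [-0.223, 0.966, -0.063, 0.112]
ft_force: [0.7, 0.2, -2.8]
gripper_width: 33.7
finger_force: 40.9
```

>>> servo_tool --pt "0 0 0" --pt "0 0 0" --pt "0 0 0" --pt "0 0 0" --roll '[0.185, 0.185, 0.185, 0.185]'

```text
t: 19.4
eef_pos: [656.2, -169.0, 158.7]
ee_rot: [0.141, 0.982, -0.018, 0.128]
ft_force: [-0.1, -0.1, -2.7]
gripper_width: 33.3
finger_force: 40.9
```

```bash
python3 held.py;python3 -c "
from h import *
go(690,113.5,-179.5)"
```

```text
19.4 [-0.1 -0.1 -2.7] [0.32 1.08 0.02] 40.9 33.3
5805
-20 543 [-24.1 -22.9 -21.8]; -10 1193 [-22.6 -21.1 -19.4]; 0 1171 [-20.  -18.4 -16.7]; 10 1004 [-17.2 -15.7 -14.1]; 20 698 [-14.7 -13.  -11.5]; 30 860 [-11.9 -10.2  -8.6]; 40 231 [-9.4 -7.4 -5.5]; 50 97 [-5.8  3.9  4.9]; 
t 19.45 delta cm [-1.6   9.53 -0.84] 9.7 | grasp pt slot [ 670.9   18.5 -182.9] | axes x [-0.965  0.016  0.262] y [ 0.015  1.    -0.005] | q [ 0.09  0.28 -0.37  0.15 -0.69 -2.05] w 33.3 F [ 0.3 -0.3 -2.2]
```

>>> servo_tool --pt "-0.8 2.4 -0.4" --pt "-0.6 2.5 -0.3" --pt "-0.2 2.4 -0.1" --pt "0 2.2 0" --pt "0 0 0" --roll '[-0.016, 0, 0, 0, 0]'

```text
t: 20.08
eef_pos: [695.7, -79.1, 170.5]
ee_rot: [0.128, 0.983, -0.02, 0.128]
ft_force: [-0.5, 0.7, -2.9]
gripper_width: 33.1
finger_force: 40.9
```

Run:
```python
from h import *
go(690,113.5,-179.5);go(630,113.5,-179.5)
s=snap('top','t2.png');P=cloud(s,s['T']).reshape(-1,3);Q=P@S;f=s['frame'].reshape(-1,3).astype(int)
for l,h in((90,135),(195,245)):
    m=(f.min(1)>100)&(Q[:,1]>l)&(Q[:,1]<h)&(P[:,2]>60)&(Q[:,0]>535)&(Q[:,0]<680)&(Q[:,2]<-150)&(Q[:,2]>-175)
    q=Q[m]
    for x in range(540,690,15):
        t=q[abs(q[:,0]-x)<7]
        if len(t)>12: print(x,len(t),t[:,1].min().round(1),t[:,1].max().round(1),np.median(t[:,2]).round(1),end='; ')
    print()
w=snap('wrist','w3.png')
cv2.imwrite('pics/m.png',np.vstack([cv2.resize(s['frame'][110:220,270:390],(600,550))[:,:,::-1][:300],cv2.resize(w['frame'][100:,100:540],(600,300*1))[:,:,::-1]]))
```

```text
t 20.075 delta cm [-0.17 -0.23 -0.03] 0.3 | grasp pt slot [ 688.3  115.7 -179.3] | axes x [-0.965 -0.021  0.26 ] y [-0.02   1.     0.005] | q [ 0.23  0.3  -0.32  0.19 -0.73 -2.19] w 33.1 F [-0.5  0.7 -2.9]
t 20.075 delta cm [ 5.62 -0.1   1.54] 5.8 | grasp pt slot [ 688.3  115.7 -179.3] | axes x [-0.965 -0.021  0.26 ] y [-0.02   1.     0.005] | q [ 0.23  0.3  -0.32  0.19 -0.73 -2.19] w 33.1 F [-0.5  0.7 -2.9]

540 57 197.9 228.0 -162.6;
```

View pics/m.png

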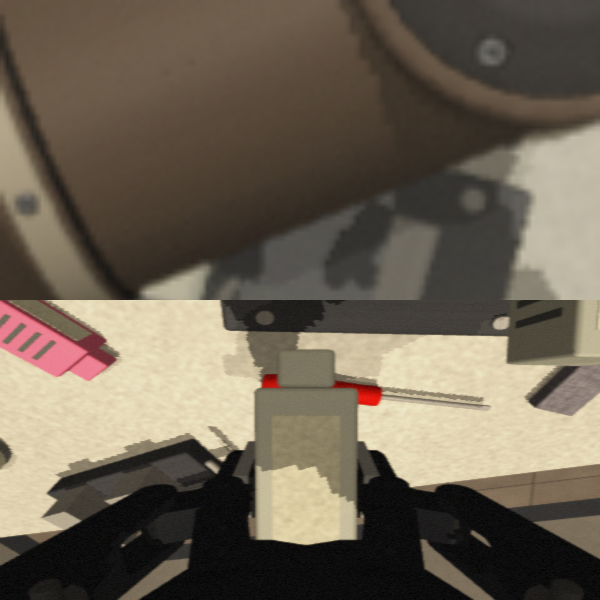

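>>> servo_tool --pt "0 -0.1 0" --pt "1.5 -0.1 0.4" --pt "1.5 0 0.4" --pt "1.0 0 0.3" --pt "0 0 0" --roll '[0.02, 0, 0, 0, 0]'

```text
t: 20.8
eef_pos: [659.7, -73.5, 149.4]
ee_rot: [0.14, 0.982, -0.018, 0.128]
ft_force: [0.8, -0.6, -2.8]
gripper_width: 33.6
finger_force: 40.9
```

Run:
```python
from h import *
go(630,113.5,-179.5);go(560,113.5,-179.5)
o=r.observe();s=snap('scene')
T=toolT(o);w=snap('wrist','w4.png');P=cloud(w,T@w['T_tool_cam']);Q=P@S
m=(abs(Q[...,1]-113.5)<40)&(w['range_z']>0)
# lip / hole: points near slot x 530-545 and sill points
for x in (532,538,545,560,580):
    t=Q[m&(abs(Q[...,0]-x)<3)]
    if len(t): print(x,len(t),np.percentile(t[:,1],[1,99]).round(1),np.percentile(t[:,2],[1,50,99]).round(1))
q=Q[m&(abs(Q[...,2]+185+8)<5)&(Q[...,0]<640)&(Q[...,0]>520)];print(len(q))
c=w['frame'][60:320,160:480];cv2.imwrite('pics/w4.png',cv2.resize(c,None,fx=2,fy=2)[:,:,::-1])
```

```text
t 20.8 delta cm [1.59 0.22 0.43] 1.7 | grasp pt slot [ 646.4  111.3 -179.5] | axes x [-0.965  0.005  0.261] y [ 0.004  1.    -0.003] | q [ 0.25  0.27 -0.44  0.22 -0.65 -2.27] w 33.6 F [ 0.8 -0.6 -2.8]
t 20.8 delta cm [8.34 0.19 2.26] 8.6 | grasp pt slot [ 646.4  111.3 -179.5] | axes x [-0.965  0.005  0.261] y [ 0.004  1.    -0.003] | q [ 0.25  0.27 -0.44  0.22 -0.65 -2.27] w 33.6 F [ 0.8 -0.6 -2.8]
532 3385 [ 76.9 150.1] [-275.9 -172.4 -151.4]
538 2916 [ 76.4 150.4] [-279.5 -166.2 -150.5]
545 840 [ 74.2 152.4] [-284.  -279.7 -206.1]
560 763 [ 74.8 152.5] [-292.6 -287.4 -206.2]
580 442 [ 74. 153.] [-304.1 -298.5 -206.3]
747
```

View pics/w4.png

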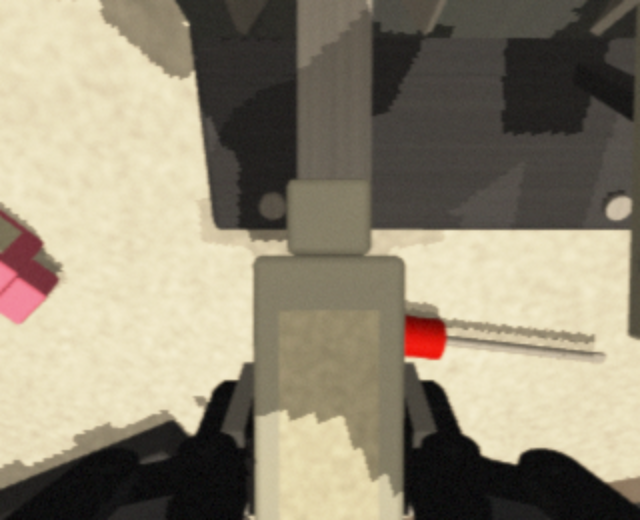

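Run:
```python
from h import *
o=r.observe();T=toolT(o);w=snap('wrist');Q=cloud(w,T@w['T_tool_cam'])@S
v=w['range_z']>0
q=Q[v&(abs(Q[...,2]+206)<3)&(abs(Q[...,1]-113)<25)&(Q[...,0]>545)&(Q[...,0]<600)]
print('sill',len(q),np.percentile(q[:,1],[1,99]),np.median(q[:,2]),q[:,0].max())
q=Q[v&(abs(Q[...,0]-610)<12)&(abs(Q[...,1]-113)<30)&(Q[...,2]>-190)&(Q[...,2]<-160)]
print('body',len(q),np.percentile(q[:,1],[1,50,99]),np.median(q[:,2]))
q=Q[v&(abs(Q[...,0]-594)<6)&(abs(Q[...,1]-113)<30)&(Q[...,2]>-180)&(Q[...,2]<-160)]
print('nose',len(q),np.percentile(q[:,1],[1,50,99]),np.median(q[:,2]))
for x in range(585,640,6):
    t=Q[v&(abs(Q[...,0]-x)<3)&(abs(Q[...,1]-112)<10)&(Q[...,2]>-190)]
    if len(t):print(x,np.median(t[:,2]).round(1),end=' ')
```

```text
sill 2224 [102.56829388 123.99942223] -207.4366850533035 581.9036597274751
body 3647 [ 95.32470965 111.55259133 128.21089685] -162.18847638703292
nose 1087 [102.15097291 112.00704475 121.39810479] -170.1103972424385
585 -170.4 591 -170.1 597 -170.1 603 -169.7 609 -162.1 615 -161.9 621 -161.6 627 -161.7 633 -161.6 639 -161.6
```

>>> servo_tool --pt "0.6 0.16 0.1" --pt "1.9 0 0.51" --pt "1.9 0 0.51" --pt "1.5 0 0.4" --pt "0 0 0" --roll '[0, 0, 0, 0, 0]'

```text
t: 21.58
eef_pos: [608.6, -56.7, 119.1]
ee_rot: [0.14, 0.982, -0.019, 0.128]
ft_force: [1.2, -0.4, -2.6]
gripper_width: 33.9
finger_force: 40.9
```

Run:
```python
from h import *
go(562,113,-179.)
o=r.observe();print(o['finger_force'],o['moment'])
```

```text
t 21.575 delta cm [ 2.19 -0.04  0.61] 2.3 | grasp pt slot [ 584.7  113.3 -178.8] | axes x [-0.965  0.004  0.261] y [ 0.003  1.    -0.003] | q [ 0.31  0.22 -0.61  0.28 -0.54 -2.39] w 33.9 F [ 1.2 -0.4 -2.6]
40.93797504901886 [0.29988572 1.07434408 0.0149004 ]
```

No contact so far: the nose is in the lip. Continuing inward.

>>> servo_tool --pt "0.8 0 0.22" --pt "0.8 0 0.22" --pt "0.6 0 0.16" --pt "0 0 0" --roll '[0, 0, 0, 0]'

```text
t: 22.08
eef_pos: [590.3, -51.2, 107.9]
ee_rot: [0.14, 0.982, -0.018, 0.128]
ft_force: [-0.2, -0.1, -2.7]
gripper_width: 33.5
finger_force: 41.0
```

```bash
python3 - <<'E'
from h import *
go(562,113,-179.)
o=r.observe();print(o['finger_force'],o['moment'])
E
python3 held.py
```

```text
t 22.075 delta cm [ 0.06 -0.05  0.02] 0.1 | grasp pt slot [ 562.6  113.5 -179. ] | axes x [-0.965  0.004  0.261] y [ 0.004  1.    -0.002] | q [ 0.33  0.21 -0.67  0.31 -0.5  -2.44] w 33.5 F [-0.2 -0.1 -2.7]
40.95425069332123 [0.34136965 1.04974781 0.00748301]
22.075 [-0.2 -0.1 -2.7] [0.34 1.05 0.01] 41.0 33.5
5777
-20 544 [-24.1 -23.  -21.8]; -10 1202 [-22.7 -21.  -19.4]; 0 1213 [-20.  -18.4 -16.7]; 10 1248 [-17.4 -15.7 -14.1]; 20 1267 [-14.6 -13.  -11.3]; 30 303 [-17.8 -11.5 -10.5];
```

>>> servo_tool --pt "-0.03 0 0.1" --pt "0 0 0" --pt "0 0 0" --pt "0 0 0" --pt "0 0 0" --roll '[0, 0, 0, 0, 0]'

```text
t: 22.75
eef_pos: [591.5, -51.4, 107.4]
ee_rot: [0.14, 0.982, -0.018, 0.129]
ft_force: [0.5, -0.5, -2.4]
gripper_width: 34.0
finger_force: 41.0
```

>>> servo_tool --pt "0 0 0" --pt "0 0 0" --pt "0 0 0" --pt "0 0 0" --pt "0 0 0" --roll '[0, 0, 0, 0, 0]' --claw 1

```text
t: 23.38
eef_pos: [591.5, -51.4, 107.4]
ee_rot: [0.14, 0.982, -0.018, 0.129]
ft_force: [-0.7, -1.0, 0.3]
gripper_width: 85.0
finger_force: 0.0
```

>>> servo_tool --pt "0 0 -1.5" --pt "0 0 -3" --pt "0 0 -4" --pt "0 0 -3" --pt "0 0 0" --roll '[0, 0, 0, 0, 0]'

```text
t: 24.0
eef_pos: [564.1, -42.5, 221.4]
ee_rot: [0.14, 0.981, -0.017, 0.131]
ft_force: [0.3, 0.8, 0.4]
gripper_width: 85.4
finger_force: 0.0
```

```bash
cat > chk.py <<'E'
from h import *
o=r.observe();T=toolT(o);w=snap('wrist');Q=cloud(w,T@w['T_tool_cam'])@S;v=(w['range_z']>0)&(w['frame'].min(-1)>70)
for c in(113,219):
    q=Q[v&(abs(Q[...,1]-c)<22)&(abs(Q[...,2]+163)<8)&(Q[...,0]>545)&(Q[...,0]<700)]
    A=np.c_[q[:,0]-600,q[:,1]-c,np.ones(len(q))]
    print(c,len(q),'y',np.percentile(q[:,1],[1,99]).round(1),'xmax',np.percentile(q[:,0],99.5).round(1),q[:,0].max().round(1),'plane',np.linalg.lstsq(A,q[:,2],rcond=None)[0].round(3))
E
python3 chk.py; python3 -c "
from h import *
go(690,113.3,-70,0);go(690,113.3,-184,0)"
```

```text
113 4752 y [ 96.7 130.3] xmax 649.1 649.9 plane [-2.00000e-03 -1.00000e-03 -1.63348e+02]
219 3513 y [201.6 234.2] xmax 627.2 628.1 plane [-3.00000e-03 -1.00000e-03 -1.63628e+02]
t 24.05 delta cm [-9.33 -0.04 -4.19] 10.2 | grasp pt slot [589.1 114.2 -86.4] | axes x [-0.966  0.005  0.258] y [ 0.005  1.    -0.001] | q [ 0.37  0.04 -0.55  0.22 -0.79 -2.37] w 85.3 F [-0.7 -0.5 -0.6]
t 24.05 delta cm [-12.27  -0.04   6.82] 14.0 | grasp pt slot [589.1 114.2 -86.4] | axes x [-0.966  0.005  0.258] y [ 0.005  1.    -0.001] | q [ 0.37  0.04 -0.55  0.22 -0.79 -2.37] w 85.3 F [-0.7 -0.5 -0.6]
```

>>> servo_tool --pt "-3.5 0 -0.5" --pt "-4 0 -0.5" --pt "-3.5 0 0" --pt "-1.2 0 2" --pt "0 0 2.5" --roll '[0, 0, 0, 0, 0]' --claw 0 --force 60

```text
t: 24.68
eef_pos: [685.7, -79.2, 214.2]
ee_rot: [0.141, 0.982, -0.018, 0.128]
ft_force: [-0.0, -0.2, -0.5]
gripper_width: 0.3
finger_force: 0.0
```

>>> servo_tool --pt "0 0 2.2" --pt "0 0 1.1" --pt "0 0 0" --roll '[0, 0, 0]'

```text
t: 25.05
eef_pos: [692.5, -81.3, 182.6]
ee_rot: [0.14, 0.982, -0.019, 0.127]
ft_force: [-0.7, -0.1, 0.0]
gripper_width: -0.2
finger_force: 0.0
```

```bash
python3 -c "
from h import *
go(662,113.3,-184,0);go(639,113.3,-184,0)"
```

```text
t 25.05 delta cm [2.47 0.04 0.48] 2.5 | grasp pt slot [ 687.1  112.8 -185.9] | axes x [-0.965  0.004  0.262] y [ 0.004  1.    -0.003] | q [ 0.23  0.29 -0.31  0.18 -0.75 -2.2 ] w -0.2 F [-0.7 -0.1  0. ]
t 25.05 delta cm [4.69 0.04 1.08] 4.8 | grasp pt slot [ 687.1  112.8 -185.9] | axes x [-0.965  0.004  0.262] y [ 0.004  1.    -0.003] | q [ 0.23  0.29 -0.31  0.18 -0.75 -2.2 ] w -0.2 F [-0.7 -0.1  0. ]
```

>>> servo_tool --pt "1.3 0 0.2" --pt "1.0 0 0.2" --pt "0.9 0 0.2" --pt "0.8 0 0.22" --pt "0 0 0" --roll '[0, 0, 0, 0, 0]'

```text
t: 25.68
eef_pos: [657.2, -70.6, 165.9]
ee_rot: [0.14, 0.982, -0.018, 0.128]
ft_force: [0.4, -0.1, -0.3]
gripper_width: -0.1
finger_force: 0.0
```

```bash
python3 -c "
from h import *
go(639,113.3,-184,0)"
```

```text
t 25.675 delta cm [ 0.71 -0.    0.4 ] 0.8 | grasp pt slot [ 646.9  113.3 -182. ] | axes x [-0.965  0.004  0.261] y [ 0.004  1.    -0.002] | q [ 0.26  0.25 -0.42  0.21 -0.69 -2.26] w -0.1 F [ 0.4 -0.1 -0.3]
```

>>> servo_tool --pt "0.4 0 0.15" --pt "0.4 0 0.12" --pt "0.3 0 0.1" --pt "0 0 0" --roll '[0, 0, 0, 0]'

```text
t: 26.18
eef_pos: [650.2, -67.8, 160.7]
ee_rot: [0.14, 0.981, -0.018, 0.13]
ft_force: [4.0, -2.0, 1.8]
gripper_width: 0.3
finger_force: 2.6
```

```bash
python3 -c "
from h import *
go(639,113.3,-184,0);snap('scene','s5.png');snap('wrist','w5.png')
a=cv2.imread('pics/s5.png')[140:290,200:380];b=cv2.imread('pics/w5.png')
cv2.imwrite('pics/m5.png',np.hstack([cv2.resize(a,(400,333)),cv2.resize(b,(400,333))]))"
```

```text
t 26.175 delta cm [-0.15 -0.08  0.09] 0.2 | grasp pt slot [ 637.8  114.1 -182.7] | axes x [-0.966  0.004  0.257] y [ 0.004  1.    -0.001] | q [ 0.27  0.24 -0.45  0.22 -0.67 -2.28] w 0.3 F [ 4.  -2.   1.8]
```

View pics/m5.png

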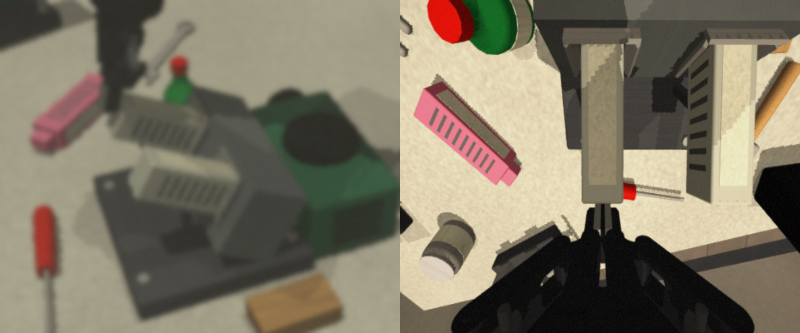

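```bash
python3 chk.py
```

```text
113 11215 y [ 97.6 130.2] xmax 627.2 637.6 plane [-4.00000e-03 -5.00000e-03 -1.63326e+02]
219 11451 y [201.4 234.3] xmax 627.9 628.4 plane [-4.00000e-03  4.00000e-03 -1.63601e+02]
```

>>> servo_tool --pt "0.3 0 0.08" --pt "0.3 0 0.08" --pt "0 0 0" --roll '[0, 0, 0]'

```text
t: 26.7
eef_pos: [650.0, -65.5, 161.5]
ee_rot: [0.139, 0.981, -0.017, 0.135]
ft_force: [14.1, -5.6, 7.1]
gripper_width: 0.1
finger_force: 8.3
```

```bash
python3 -c "
from h import *
go(639,113.3,-184,0)"
```

```text
t 26.7 delta cm [-0.21 -0.29  0.2 ] 0.4 | grasp pt slot [ 637.5  116.2 -181.6] | axes x [-0.969  0.003  0.248] y [0.004 1.    0.004] | q [ 0.27  0.23 -0.46  0.23 -0.65 -2.29] w 0.1 F [14.1 -5.6  7.1]
```

>>> servo_tool --pt "-1.0 0 -0.3" --pt "-2.5 0 -1.0" --pt "-3 0 -4" --pt "0 0 -5" --pt "0 0 0" --roll '[0, 0, 0, 0, 0]'

```text
t: 27.32
eef_pos: [679.4, -76.6, 276.9]
ee_rot: [0.14, 0.981, -0.017, 0.131]
ft_force: [-0.0, -0.4, 0.4]
gripper_width: -0.4
finger_force: 0.0
```

```bash
python3 chk.py; python3 -c "
from h import *
snap('wrist','w6.png');go(639,113.3,-184,0)"
```

```text
113 4516 y [ 98.6 131. ] xmax 626.9 627.8 plane [-3.0000e-03 -5.0000e-03 -1.6328e+02]
219 4660 y [201.7 234.2] xmax 628.6 628.9 plane [-6.0000e-03  0.0000e+00 -1.6365e+02]
t 27.425 delta cm [ 5.5   0.   10.15] 11.5 | grasp pt slot [ 718.6  113.1 -100.4] | axes x [-0.965  0.005  0.261] y [ 0.005  1.    -0.002] | q [ 0.24  0.2  -0.21  0.16 -0.94 -2.18] w -0.1 F [ 0.4 -0.2  0.1]
```

View pics/w6.png

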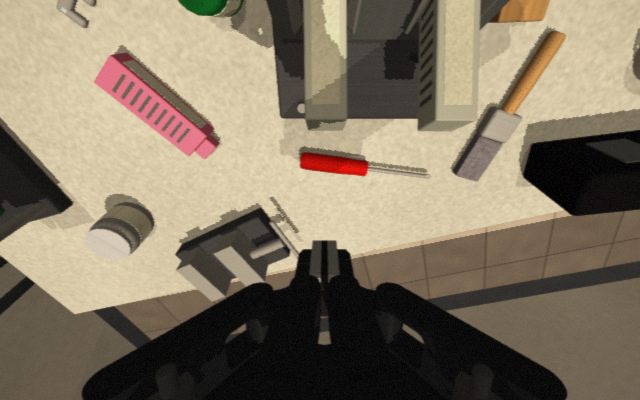

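The turned cartridge at (325,60) now shows its plain end level with the other one at (447,65): 627 mm against 628 mm. It stopped under a 17 N push, so it is home, and the gripper is clear.

```bash
python3 -c "
from station import r
print(r.job_done())"
```

```text
the job is handed in; nothing more can be done
None
```

The wrong-way cartridge (the one in slot 0) is out, turned end for end and pushed nose first fully home, the other cartridge was never touched, and the job was handed in at about 27 s of the 48 s allowed; the hand-in gave no verdict.

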